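# Twist the sugar-stuck cap off a syrup jar

### The job

The cap of the square jar in the wooden crate is glued on with dried sugar: break it loose with a short hard twist anticlockwise, spin it off and lift it away once its lugs are clear of the thread. Be gentle with the glass: leave the jar standing in its pocket, neither pulled up with the cap nor leaned on, and do not force the cap on when it meets its stop. Lay the cap down gently, right way up and flat, on the bare part of the stone slab, and leave everything else alone.

Things in the scene. Friction and masses are not known exactly. Their poses are not given: they have to be found in the camera images.
- cap: Gold-lacquered tinplate twist-off cap, the only one in the crate, closed on the square jar: 60 mm diameter, 20 mm tall, flat top, fine ribs, 60 g. Origin: centre of its lower rim, z up along its axis. Three inward lugs at the lower rim run under three thread runs on the jar's neck (right-hand thread: it opens anticlockwise seen from above).
- cap_top (a point): Centre of the cap's flat top, 20 mm above its lower rim. The cap starts stuck: dried sugar holds it until about 1 N m (a grip of 20 N may slip); within 15 degrees it gives suddenly, the rubber seal lifts it about 1.5 mm with up to 10 N, and it spins almost freely. Jars differ: the lugs come clear after 45 to 95 degrees in all, felt only by trying; best in two grasps.
- neck (a point): Centre of the jar's mouth at the glass rim, 140 mm above the jar's underside; z up. The neck is 45 mm across, 54 mm over the thread. Before the cap's lugs reach the gaps between the thread runs, pulling the cap up pulls on the jar; once there it lifts straight off; 7 to 10 degrees farther the lugs meet a stop.
- jar: Square amber glass jar that carries the cap: body 76 x 76 x 95 mm, then a sloping shoulder to a round neck; 0.7 to 1 kg. Origin: centre of its underside, z up; the closed cap's lower rim is 123.5 mm above it, and the neck is free for 13 mm under the cap. It stands loose in a pocket of the crate with 2 mm play on each side; the pocket keeps it from turning more than about 3 degrees.
- crate: Heavy fixed pine crate, 100 mm (its x) by 280 mm (its y), 75 mm tall, with three square 80 mm pockets in a row along its y at -90, 0 and +90 mm. Origin: centre of its underside on the bench; pocket floor at +8 mm.
- slab: Fixed pale stone slab, 340 mm (its x) by 240 mm (its y), 20 mm thick. Origin: centre of its underside on the bench, top at +20 mm. The spatula lies across it in its half of greater x; the half of smaller x is bare.
- open_jar: Bystander: the same kind of square amber jar without a cap, open, standing in another pocket of the crate; 140 mm tall. Origin: centre of its underside.
- beaker: Bystander: plain steel beaker, 70 mm across the rim, 100 mm tall, standing in another pocket of the crate. Origin: centre of its underside.
- spatula: Bystander: flat wooden turner, 225 mm long, blade 62 mm wide, 8 mm thick, lying across the slab. Origin: on its underside near the middle, x along it towards the blade.
There are look-alikes about, which are no part of the job. Several things have the shape of the cap; the one meant has the colours described above. What is shaped like the jar but blue is not meant.

How it is judged:
By the outcome, as a careful person would: the job done as asked, in the order asked, and still so for the second after the job is handed in, with the robot touching nothing.
It also fails if it takes over 64 s, if anything falls off the work surface, if the arm or the gripper's body presses on something with over 40 N, if the wrist force passes 120 N, or if a joint passes its speed limit or range.

### The arm

A 7-joint arm with a two-finger parallel gripper is mounted at the origin on the work surface. World frame = base frame: x ahead of the robot, y to its left, z up, the work surface at z = 0. Lengths are in m, angles in rad, forces in N, time in s.
With the tool pointing down it reaches from about 0.4 to 0.85 m from the base axis. Payload 10.4 kg.
Tool frame: the origin (TCP) lies at the very end of the fingers, on their centre line; the grasp point (between the pads) lies 19 mm behind it; y points along the fingers, z is the direction in which the jaws open and shut, and the axes are right-handed (so a half turn about y gives the same grasp; the last joint's range is limited). The gripper opens to 85 mm and grips with 20 to 120 N. Pads are 22 mm wide; open, the fingers measure 114 mm over their backs; the gripper's body (76 mm by 85 mm) begins 54 mm behind the grasp point. The pads swing forward as they close: fully open they stand 13 mm farther back than shut.
Start: joints at [-1.202, 0.332, -0.065, 1.46, 0.022, 1.35, -0.088], TCP at [0.239, 0.578, 0.195] pointing down, gripper open.
Joint ranges: [-2.6, 2.6], [-0.5, 2.12], [-1.47, 1.34], [0.16, 2.42], [-1.27, 4.41], [0.06, 2.06], [-2.6, 2.6]. Speed limits (rad/s): [2.22, 2.22, 2.79, 2.79, 3.14, 3.14, 3.14].

### API

Orientations are given as a unit quaternion [x, y, z, w].
In Python, from workcell import manip gives the robot as it stands.
- The arm moves only by the tool arm_command, never from a script. Its argument "commands" is a list that holds one entry, the list of rows, each a list of 6 numbers: the shift along the world's x, y, z in cm, then the turn, a rotation vector about the world's x, y, z in degrees. A call has 1 to 20 rows; each row is the pose to reach, as a shift and turn from the pose commanded when the call began; what a row does not reach only later rows make up. A row lasts 1/10 s, in which the tool goes at most 50 mm and 8.59 degrees, less where a joint would pass 70% of its speed; a pose out of reach is approached as far as the arm can. A call with a gripper value outside its range is refused whole. "claw" is the finger opening in cm, from 0 to 8.54, set as the call begins (left out, the last holds). The fingers move at their own pace and stop on an object; "newtons" is the grip in N (left out, the last holds). Time passes only in rows, so rows that repeat a pose let the fingers close. It gives the time, the measured TCP pose, the force and the opening at its end, in the units of the state.
- manip.get_obs(): the state, without advancing time (a new reading comes with each control period).
- manip.camera(name): name is "scene" or "top"; returns a dict with "pixels" (420x560x3 uint8, blue, green, red), "depth" (420x560 float32, m along the optical axis (not along the pixel's ray), 0 where there is no reading), "K" (3x3 intrinsics, pixels), "k1" (the pictures are not rectified: a ray, as slopes to the right and down, at radius r is drawn at 1 + k1 r^2 times it, then the intrinsics apply), "rvec" (rotation vector, rad) and "tvec" (3), from world to camera coordinates, as OpenCV has them. Camera axes: x right, y down, z forward; pixel columns grow to the right and rows downward; lengths in m; the calibration is good to about 2 mm. A picture is of the moment at which its call begins.
- manip.hand_in(): hands the job in, once; it reports no verdict.
Trained networks look in the newest picture that a camera, given by its name, has taken for a name from the list of things; names that differ only in an ending like _2 or _b are one class to them, and where a whole thing is asked for, a point or a joint stands for the part that bears it (a point fixed in the world has none). Each returns a list of dicts, best first, with "p" (0 to 1); they miss things now and then, are a little off and sometimes report something else, mostly with a low value. They report only what shows in the picture. A call takes as long as a camera call. They do not tell look-alikes from the thing itself.
- manip.masks_of(camera, thing): "mask" (420x560 bool, what is visible of it) and "bbox" ([left, top, right, bottom] in pixels, round what is visible of it).
The state is a dict: "clock": time; "joint_pos": joint angles; "joint_velocities": joint speeds; "tau": joint torques, N m; "position": TCP position; "ee_rot": TCP orientation; "ft_force": force on the tool from outside, world axes, zero at the start; "torque": the same for the moment, N m; "grip_width": opening from 0.0 (shut) to 1.0 (fully open).
Only numpy, scipy, OpenCV 4.12 (cv2) and the standard library are available. Lean on these libraries where they do the work, as an engineer would, in place of code of your own. Each camera call takes 0.05 s, during which the arm holds its last target.

## Working session

There is one attempt and no reset: what is moved stays moved. The work goes in short steps, Python scripts to look and compute and a tool call to move; the robot and the scene stay as the last step left them, time stands still between calls to the robot, and variables do not carry over. Pictures are saved under pics/ and viewed, and the job is handed in when it is done.

Besides the shell and the picture viewer there is one more tool, called after "Emit:" as a command line: name --argument value ..., lists and objects as JSON in quotes. arm_command: Moves the arm, as the interface text tells. Its arguments: {"type":"object","properties":{"commands":{"type":"array"},"claw":{"type":"number"},"newtons":{"type":"number"}},"required":["commands"]}

```bash
mkdir -p pics
cat > h.py <<'E'
import numpy as np, cv2
from workcell import manip
def shot(n):
    c=manip.camera(n); return c
def cloud(c):
    K=c["K"];k1=float(c["k1"]);d=c["depth"];h,w=d.shape
    u,v=np.meshgrid(np.arange(w),np.arange(h))
    D=np.array([k1,0,0,0,0.])
    p=cv2.undistortPoints(np.stack([u,v],-1).reshape(-1,1,2).astype(float),np.array(K),D).reshape(h,w,2)
    P=np.dstack([p*d[...,None],d])
    R=cv2.Rodrigues(np.array(c["rvec"],float))[0];t=np.array(c["tvec"],float).ravel()
    return (P-t)@R
E
python3 - <<'E'
from h import *
import pickle
print(manip.get_obs())
for n in("scene","top"):
    c=shot(n); cv2.imwrite(f"pics/{n}0.png",c["pixels"]); pickle.dump(c,open(f"{n}0.pkl","wb"))
    for t in("cap","jar","crate","slab","open_jar","beaker","spatula"):
        for m in manip.masks_of(n,t): 
            P=cloud(c)[m["mask"]&(c["depth"]>0)]
            print(n,t,round(m["p"],2),m["bbox"],np.median(P,0).round(3),P.max(0).round(3))
E
```

```text
{'clock': 0.0, 'joint_pos': array([-1.20159307,  0.33289743, -0.06471097,  1.46093505,  0.02162873,
        1.34987343, -0.0885105 ]), 'joint_velocities': array([-0.00153268,  0.00066002,  0.00051327, -0.00033688,  0.000482  ,
       -0.00025366, -0.00142967]), 'tau': array([-1.76038493e-04, -6.25430489e+01,  4.91090294e-02, -3.91616464e+01,
        1.62801793e-02,  9.73512128e-03,  1.13890380e-05]), 'position': array([0.2385111 , 0.57725076, 0.19430303]), 'ee_rot': array([ 0.69407974, -0.1376963 ,  0.13756296, -0.69308691]), 'ft_force': array([0.19548049, 0.63127517, 1.20470276]), 'torque': array([ 0.03128574, -0.00151365,  0.00564429]), 'grip_width': 0.9982885666225384}
scene cap 0.82 [384.6, 215.3, 413.6, 242.8] [0.527 0.201 0.15 ] [0.551 0.229 0.155]
scene cap 0.6 [392.3, 205.8, 415.6, 219.2] [0.387 0.217 0.019] [0.497 0.246 0.151]
scene jar 0.91 [350.6, 283.4, 408.1, 345.6] [0.687 0.2   0.097] [0.721 0.264 0.145]
scene jar 0.73 [367.8, 223.3, 415.1, 266.6] [0.548 0.194 0.101] [0.562 0.245 0.143]
scene crate 0.95 [319.9, 214.7, 463.1, 299.1] [0.566 0.221 0.056] [0.576 0.361 0.11 
[... 765 characters left out ...]
.563 0.239 0.15 ]
top jar 0.62 [161.6, 116.5, 211.6, 163.4] [0.661 0.193 0.102] [0.717 0.247 0.149]
top jar 0.48 [209.8, 183.0, 247.1, 221.5] [0.52  0.106 0.11 ] [0.565 0.148 0.153]
top crate 0.93 [125.7, 177.4, 255.8, 231.6] [0.499 0.204 0.074] [0.585 0.339 0.104]
top slab 0.7 [208.8, 182.9, 244.6, 222.4] [0.52  0.105 0.11 ] [0.565 0.15  0.153]
top slab 0.63 [313.6, 129.8, 437.5, 281.9] [ 0.499 -0.238  0.021] [ 0.698 -0.097  0.034]
top open_jar 0.86 [209.3, 184.8, 245.7, 223.6] [0.519 0.105 0.11 ] [0.565 0.153 0.153]
top beaker 0.67 [126.1, 187.2, 164.8, 219.1] [0.522 0.303 0.059] [0.552 0.324 0.113]
top spatula 0.78 [325.2, 142.4, 421.7, 176.9] [ 0.63  -0.181  0.028] [ 0.668 -0.117  0.036]
```

View pics/scene0.png

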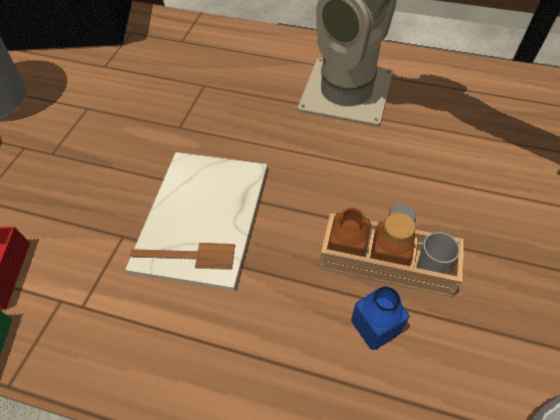

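View pics/top0.png

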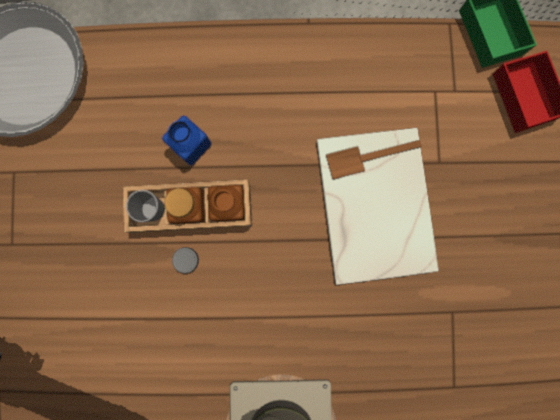

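Run:
```python
from h import *
import pickle
from scipy.optimize import least_squares
from scipy.spatial.transform import Rotation as R
for n in("scene","top"):
    c=pickle.load(open(f"{n}0.pkl","rb"));P=cloud(c)
    px=c["pixels"].astype(int)
    m=(P[...,2]>.140)&(P[...,2]<.165)&(abs(P[...,0]-.52)<.06)&(abs(P[...,1]-.2)<.05)&(c["depth"]>0)
    m=m.astype(np.uint8)
    k,l,s,_=cv2.connectedComponentsWithStats(m)
    for i in range(1,k):
        if s[i,4]<20: continue
        Q=P[l==i]; (x,y),r=cv2.minEnclosingCircle(Q[:,:2].astype(np.float32))
        print(n,s[i],Q.mean(0).round(4),np.median(Q,0).round(4),np.percentile(Q,[3,97],axis=0).round(4).tolist(),x,y,r)
    m=(P[...,2]>.068)&(P[...,2]<.08)&(abs(P[...,0]-.52)<.1)&(abs(P[...,1]-.2)<.18)&(c["depth"]>0)
    Q=P[m]; print("crate",cv2.minAreaRect(Q[:,:2].astype(np.float32)))
    m=(P[...,2]>.012)&(P[...,2]<.04)&(abs(P[...,0]-.52)<.25)&(abs(P[...,1]+.23)<.18)&(c["depth"]>0)
    Q=P[m]; print("slab",cv2.minAreaRect(Q[:,:2].astype(np.float32)),np.median(Q[:,2]))
print(R.from_quat(manip.get_obs()["ee_rot"]).as_matrix().round(3))
for n in("scene","top"):
    c=pickle.load(open(f"{n}0.pkl","rb"))
    cv2.imwrite(f"pics/{n}0z.png",cv2.resize(c["pixels"][100:300,100:460] if n=="top" else c["pixels"][140:300,110:470],None,fx=2.2,fy=2.2,interpolation=cv2.INTER_CUBIC))
```

```text
scene [383 213  33  30 723] [0.5232 0.2013 0.1498] [0.5239 0.2013 0.1504] [[0.4959, 0.1751, 0.1421], [0.5483, 0.2271, 0.1531]] 0.5202518105506897 0.2018783688545227 0.0307109784334898
crate ((0.5193805694580078, 0.20117980241775513), (0.1027580127120018, 0.278801292181015), 2.190030336380005)
slab ((0.5168099999427795, -0.23285341262817383), (0.3434307277202606, 0.2427024394273758), 5.845020771026611) 0.019055206053030526
top [164 188  30  29 686] [0.5201 0.1993 0.1521] [0.5201 0.1991 0.1524] [[0.4946, 0.1733, 0.1466], [0.5467, 0.2255, 0.1559]] 0.5203894972801208 0.20040370523929596 0.031143035739660263
crate ((0.5204452872276306, 0.1991279125213623), (0.10117785632610321, 0.2799467444419861), 2.1209614276885986)
slab ((0.5178627371788025, -0.23401421308517456), (0.34208792448043823, 0.2427690029144287), 5.8683929443359375) 0.021411531549076847
[[ 0.924  0.     0.382]
 [-0.382  0.     0.924]
 [-0.    -1.     0.   ]]
```

The gold cap is at (180,203) in top and (400,228) in scene, which gives about (0.520, 0.2005) with its top at z≈0.1515. The open jar is on its right and the beaker on its left. The grey disc and the blue jar are look-alikes. The bare part of the slab is near (0.435,-0.24). I'll move above the cap first.

Emit:
arm_command --commands '[[[0,0,4,0,0,0],[28.15,-37.7,4,0,0,-78],[28.15,-37.7,4,0,0,-78],[28.15,-37.7,4,0,0,-78],[28.15,-37.7,4,0,0,-78],[28.15,-37.7,4,0,0,-78],[28.15,-37.7,4,0,0,-78],[28.15,-37.7,4,0,0,-78],[28.15,-37.7,4,0,0,-78],[28.15,-37.7,4,0,0,-78],[28.15,-37.7,4,0,0,-78],[28.15,-37.7,4,0,0,-78],[28.15,-37.7,4,0,0,-78],[28.15,-37.7,4,0,0,-78],[28.15,-37.7,4,0,0,-78],[28.15,-37.7,4,0,0,-78]]]' --claw 8.5 --newtons 20

```text
clock: 2.4
position: [0.5197, 0.2016, 0.2352]
ee_rot: [-0.453, 0.543, -0.543, 0.453]
ft_force: [-0.9, -1.1, 0.5]
grip_width: 1.0
```

```bash
cat >> h.py <<'E'
from scipy.spatial.transform import Rotation as R
def st():
    o=manip.get_obs(); M=R.from_quat(o["ee_rot"]).as_matrix()
    print("t",round(o["clock"],2),"p",(o["position"]*1000).round(2),"jaw",np.degrees(np.arctan2(M[1,2],M[0,2])).round(2),"tilt",M[:,1].round(4),"F",o["ft_force"].round(2),"T",o["torque"].round(3),"g",round(o["grip_width"]*85.4,1),"j7",o["joint_pos"][6].round(2))
E
python3 -c "
from h import *
st()
c=shot('scene');cv2.imwrite('pics/s1.png',cv2.resize(c['pixels'][120:320,270:500],None,fx=3,fy=3));st()"
```

```text
t 2.4 p [519.68 201.59 235.17] jaw -10.35 tilt [ 0.e+00  2.e-04 -1.e+00] F [-0.87 -1.05  0.49] T [ 0.03   0.023 -0.088] g 85.4 j7 -0.58
t 2.45 p [519.8  201.38 235.18] jaw -10.37 tilt [ 1.e-04  2.e-04 -1.e+00] F [-0.34  0.4  -0.35] T [-0.023 -0.054  0.023] g 84.5 j7 -0.58
```

View pics/s1.png

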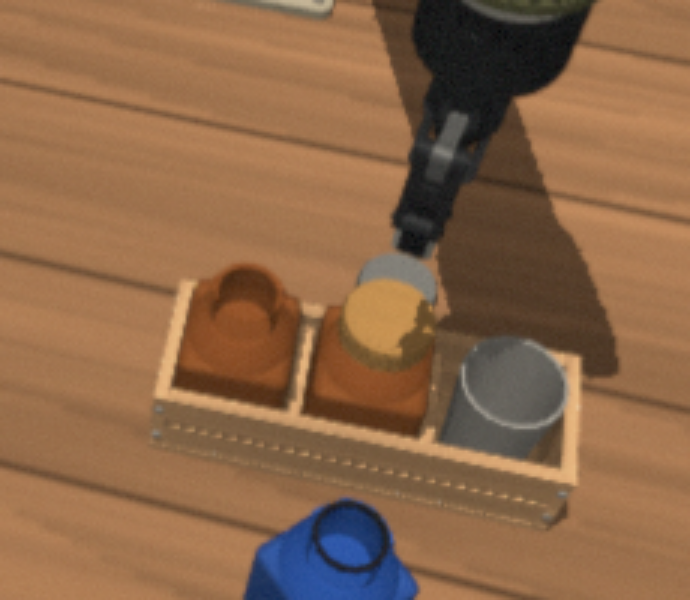

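The jaws are above the cap with about 57 mm between finger backs and axis, clear of the open jar and beaker. Next I descend and close gently.

Emit:
arm_command --commands '[[[0,0,-4,0,0,0],[0,0,-7,0,0,0],[0,0,-9,0,0,0],[0,0,-10.5,0,0,0],[0,0,-11.2,0,0,0],[0,0,-11.7,0,0,0],[0,0,-11.7,0,0,0],[0,0,-11.7,0,0,0]]]'

```text
clock: 3.25
position: [0.5206, 0.2009, 0.1189]
ee_rot: [0.452, -0.543, 0.544, -0.453]
ft_force: [0.4, 0.5, 0.4]
grip_width: 0.996
```

```bash
python3 -c "
from h import *
st()
c=shot('scene');cv2.imwrite('pics/s2.png',cv2.resize(c['pixels'][120:320,270:500],None,fx=3,fy=3));st()"
```

```text
t 3.25 p [520.57 200.91 118.9 ] jaw -10.44 tilt [ 1.1e-03  6.0e-04 -1.0e+00] F [0.45 0.53 0.45] T [-0.051 -0.009 -0.019] g 85.0 j7 -0.56
t 3.3 p [520.59 200.93 118.97] jaw -10.45 tilt [ 1.2e-03  7.0e-04 -1.0e+00] F [ 0.4   0.43 -0.2 ] T [-0.027 -0.025  0.008] g 84.9 j7 -0.56
```

View pics/s2.png

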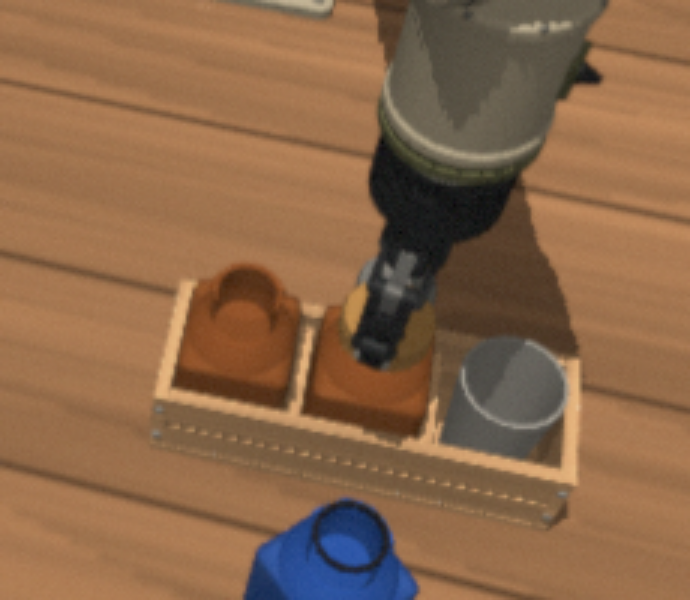

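The fingers straddle the cap, centred and in free air. I'll close at 20 N and watch the side force.

Emit:
arm_command --commands '[[[0,0,0,0,0,0],[0,0,0,0,0,0],[0,0,0,0,0,0],[0,0,0,0,0,0],[0,0,0,0,0,0],[0,0,0,0,0,0],[0,0,0,0,0,0]]]' --claw 5.7 --newtons 20

```text
clock: 4.0
position: [0.5201, 0.2007, 0.1181]
ee_rot: [0.452, -0.543, 0.543, -0.452]
ft_force: [-0.5, -0.2, -1.3]
grip_width: 0.667
```

```bash
python3 -c "
from h import *
st()
c=shot('scene');cv2.imwrite('pics/s3.png',cv2.resize(c['pixels'][120:320,270:500],None,fx=3,fy=3));st()"
```

```text
t 4.0 p [520.14 200.68 118.12] jaw -10.45 tilt [ 1.e-04 -0.e+00 -1.e+00] F [-0.51 -0.22 -1.26] T [-0.018 -0.028 -0.031] g 57.0 j7 -0.56
t 4.05 p [520.15 200.63 118.14] jaw -10.45 tilt [ 1.e-04 -0.e+00 -1.e+00] F [-0.65  0.29  0.74] T [ 0.031  0.005 -0.01 ] g 57.3 j7 -0.56
```

View pics/s3.png

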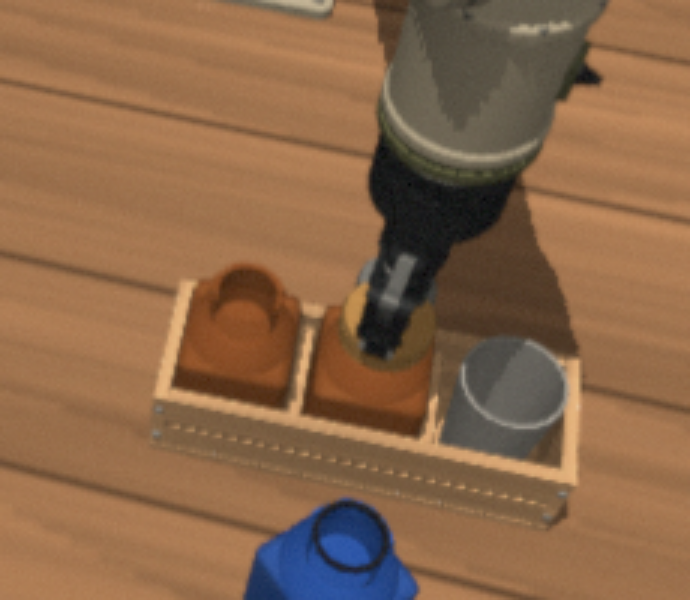

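The side force is near zero. I'll close fully at 80 N to see whether the cap stops the fingers.

Emit:
arm_command --commands '[[[0,0,0,0,0,0],[0,0,0,0,0,0],[0,0,0,0,0,0],[0,0,0,0,0,0]]]' --claw 4.0 --newtons 80

```text
clock: 4.45
position: [0.5201, 0.2007, 0.1181]
ee_rot: [0.452, -0.543, 0.543, -0.452]
ft_force: [-0.5, -1.4, 0.1]
grip_width: 0.47
```

```bash
python3 -c "
from h import *
st()"
```

```text
t 4.45 p [520.15 200.66 118.13] jaw -10.45 tilt [ 1.e-04 -0.e+00 -1.e+00] F [-0.45 -1.42  0.14] T [-0.039  0.027 -0.026] g 40.1 j7 -0.56
```

```bash
python3 -c "
from h import *
c=shot('scene');cv2.imwrite('pics/s4.png',cv2.resize(c['pixels'][160:290,330:470],None,fx=5,fy=5,interpolation=cv2.INTER_CUBIC));
c=shot('top');cv2.imwrite('pics/t4.png',cv2.resize(c['pixels'][150:290,100:280],None,fx=4,fy=4,interpolation=cv2.INTER_CUBIC));st()"
```

```text
t 4.55 p [520.14 200.66 118.1 ] jaw -10.45 tilt [ 1.e-04 -0.e+00 -1.e+00] F [ 0.78 -0.57  0.08] T [-0.034  0.041  0.006] g 40.0 j7 -0.56
```

View pics/s4.png

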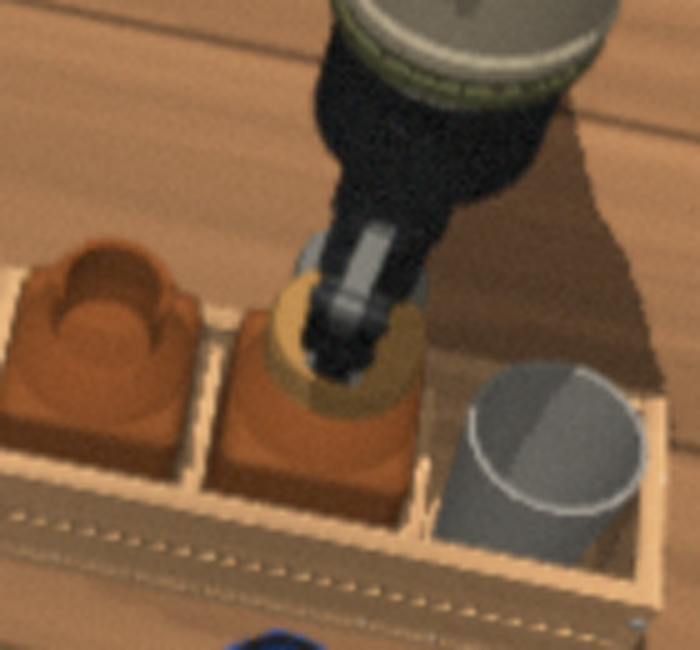

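View pics/t4.png

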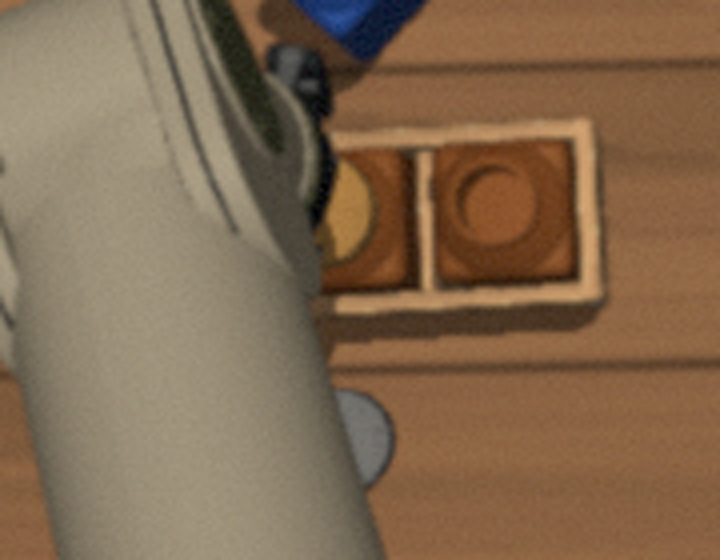

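The fingers closed over the cap's top without touching it, so the real fingertips sit higher than the reported TCP. I'll measure where they really are from the depth.

```bash
python3 -c "
from h import *
c=shot('scene');P=cloud(c);px=c['pixels'].astype(int)
import pickle;pickle.dump(c,open('s5.pkl','wb'))
for v in range(214,246):
  print(v,[ (u,*(P[v,u]*1000).astype(int),px[v,u].sum()//3) for u in range(392,406,3)])
"
```

```text
214 [(392, np.int64(497), np.int64(183), np.int64(151), np.int64(127)), (395, np.int64(547), np.int64(184), np.int64(223), np.int64(38)), (398, np.int64(547), np.int64(189), np.int64(224), np.int64(48)), (401, np.int64(570), np.int64(191), np.int64(258), np.int64(123)), (404, np.int64(570), np.int64(195), np.int64(260), np.int64(117))]
215 [(392, np.int64(499), np.int64(184), np.int64(150), np.int64(133)), (395, np.int64(547), np.int64(184), np.int64(219), np.int64(48)), (398, np.int64(546), np.int64(189), np.int64(220), np.int64(67)), (401, np.int64(572), np.int64(191), np.int64(258), np.int64(124)), (404, np.int64(571), np.int64(195), np.int64(259), np.int64(111))]
216 [(392, np.int64(502), np.int64(184), np.int64(151), np.int64(121)), (395, np.int64(575), np.int64(182), np.int64(256), np.int64(51)), (398, np.int64(546), np.int64(190), np.int64(218), np.int64(83)), (401, np.int64(574), np.int64(191), np.int64(258), np.int64(125)), (404, np.int64(573), np.int64(196), np.int64(259), np.int64(84))]
217 [(392, np.int64(576), np.int64(177), np.int64(253), np.int64(91)), (395, np.int64(5
[... 8935 characters left out ...]
 np.int64(133), np.int64(77))]
244 [(392, np.int64(543), np.int64(196), np.int64(117), np.int64(90)), (395, np.int64(541), np.int64(202), np.int64(116), np.int64(88)), (398, np.int64(541), np.int64(207), np.int64(119), np.int64(84)), (401, np.int64(539), np.int64(213), np.int64(118), np.int64(77)), (404, np.int64(538), np.int64(218), np.int64(119), np.int64(80))]
245 [(392, np.int64(545), np.int64(197), np.int64(117), np.int64(87)), (395, np.int64(544), np.int64(202), np.int64(117), np.int64(88)), (398, np.int64(541), np.int64(208), np.int64(115), np.int64(86)), (401, np.int64(542), np.int64(213), np.int64(120), np.int64(83)), (404, np.int64(539), np.int64(219), np.int64(117), np.int64(82))]
```

In depth the +x fingertip ends at about z=0.165, at x=0.555. The state reports TCP z=0.118, so the true tip is about 45 mm higher than reported, which agrees with closing on nothing. I'll open, descend in a step with a check, and trust the camera and contact for height.

Emit:
arm_command --commands '[[[0,0,0,0,0,0],[0,0,0,0,0,0],[0,0,0,0,0,0],[0,0,0,0,0,0],[0,0,0,0,0,0],[0,0,0,0,0,0],[0,0,-0.7,0,0,0],[0,0,-1.4,0,0,0],[0,0,-2.0,0,0,0],[0,0,-2.5,0,0,0],[0,0,-2.5,0,0,0]]]' --claw 8.5 --newtons 20

```text
clock: 5.7
position: [0.5196, 0.2004, 0.0921]
ee_rot: [-0.453, 0.544, -0.543, 0.452]
ft_force: [-0.0, -0.7, 0.7]
grip_width: 0.993
```

```bash
python3 -c "
from h import *
st()
c=shot('scene');P=cloud(c);cv2.imwrite('pics/s6.png',cv2.resize(c['pixels'][160:290,330:470],None,fx=5,fy=5,interpolation=cv2.INTER_CUBIC));
px=c['pixels'].astype(int)
d=(px.sum(2)<120)
for v in range(224,250):
  print(v,[ tuple((P[v,u]*1000).astype(int).tolist())+(int(px[v,u].sum()//3),) for u in (394,397,400,403)])
"
```

```text
t 5.7 p [519.61 200.42  92.12] jaw -10.45 tilt [-1.2e-03 -8.0e-04 -1.0e+00] F [-0.04 -0.68  0.68] T [-0.014  0.07  -0.026] g 84.8 j7 -0.55
224 [(582, 183, 243, 67), (581, 188, 243, 116), (581, 193, 245, 92), (578, 198, 243, 51)]
225 [(586, 184, 246, 65), (583, 189, 244, 120), (584, 193, 247, 103), (581, 198, 244, 44)]
226 [(584, 184, 240, 57), (584, 189, 243, 94), (584, 194, 243, 103), (582, 198, 243, 50)]
227 [(585, 185, 239, 53), (586, 189, 242, 77), (585, 194, 243, 81), (585, 199, 245, 56)]
228 [(586, 185, 238, 56), (586, 190, 239, 65), (586, 194, 242, 46), (586, 199, 243, 46)]
229 [(587, 186, 235, 56), (589, 190, 240, 62), (587, 195, 240, 35), (588, 199, 243, 38)]
230 [(587, 186, 233, 60), (586, 191, 234, 61), (588, 195, 239, 30), (590, 200, 243, 33)]
231 [(588, 187, 231, 50), (588, 191, 234, 57), (588, 196, 235, 29), (587, 200, 236, 38)]
232 [(588, 187, 228, 39), (589, 192, 232, 53), (589, 196, 234, 25), (585, 201, 230, 41)]
233 [(587, 188, 223, 30), (588, 192, 227, 41), (589, 197, 231, 24), (568, 205, 201, 49)]
234 [(588, 188, 222, 37), (587, 193, 222, 32), (588, 197, 227, 32),
[... 657 characters left out ...]
192, 199, 46), (592, 197, 206, 32), (547, 209, 137, 61), (546, 214, 137, 65)]
243 [(589, 193, 196, 54), (594, 197, 206, 27), (548, 209, 134, 69), (545, 215, 133, 73)]
244 [(592, 193, 198, 48), (594, 198, 202, 27), (540, 211, 120, 76), (538, 217, 119, 83)]
245 [(593, 194, 196, 38), (594, 198, 199, 32), (543, 211, 121, 80), (539, 217, 116, 85)]
246 [(594, 194, 193, 35), (594, 199, 196, 36), (543, 212, 116, 84), (540, 218, 114, 86)]
247 [(594, 195, 191, 32), (595, 199, 195, 55), (544, 212, 114, 83), (542, 218, 113, 79)]
248 [(576, 198, 159, 48), (546, 207, 112, 78), (545, 213, 112, 83), (542, 219, 110, 81)]
249 [(570, 199, 145, 63), (550, 207, 115, 83), (547, 213, 113, 80), (545, 219, 112, 80)]
```

View pics/s6.png

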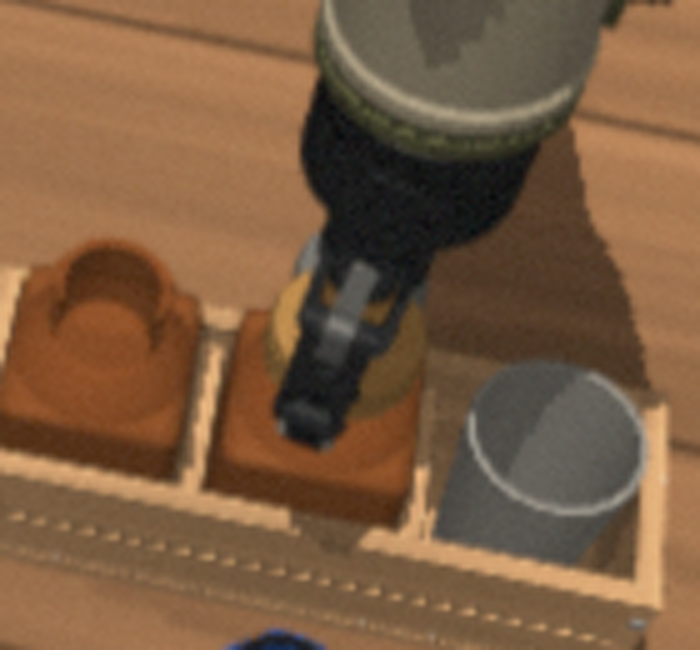

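The finger tip shows at about z=0.146 while open, which gives an offset of 41 mm plus the pad retraction. That matches the earlier reading. I'll lower another 16 mm, then close gently.

Emit:
arm_command --commands '[[[0,0,-0.6,0,0,0],[0,0,-1.2,0,0,0],[0,0,-1.6,0,0,0],[0,0,-1.6,0,0,0],[0,0,-1.6,0,0,0]]]'

```text
clock: 6.25
position: [0.5201, 0.2006, 0.0771]
ee_rot: [0.452, -0.543, 0.543, -0.452]
ft_force: [0.3, -1.0, 0.1]
grip_width: 0.997
```

Emit:
arm_command --commands '[[[0,0,0,0,0,0],[0,0,0,0,0,0],[0,0,0,0,0,0],[0,0,0,0,0,0],[0,0,0,0,0,0],[0,0,0,0,0,0]]]' --claw 5.0 --newtons 20

```text
clock: 6.85
position: [0.5201, 0.2008, 0.0773]
ee_rot: [-0.452, 0.543, -0.543, 0.452]
ft_force: [-3.1, 0.3, 4.9]
grip_width: 0.706
```

```bash
python3 -c "
from h import *
st()
c=shot('scene');cv2.imwrite('pics/s7.png',cv2.resize(c['pixels'][160:290,330:470],None,fx=5,fy=5,interpolation=cv2.INTER_CUBIC));st()
"
```

```text
t 6.85 p [520.11 200.78  77.34] jaw -10.45 tilt [ 1.e-04  2.e-04 -1.e+00] F [-3.1   0.3   4.95] T [-0.032  0.731 -0.034] g 60.3 j7 -0.54
t 6.9 p [520.13 200.8   77.34] jaw -10.44 tilt [ 1.e-04  2.e-04 -1.e+00] F [-3.68 -0.59  5.27] T [-0.015  0.813 -0.019] g 60.3 j7 -0.54
```

View pics/s7.png

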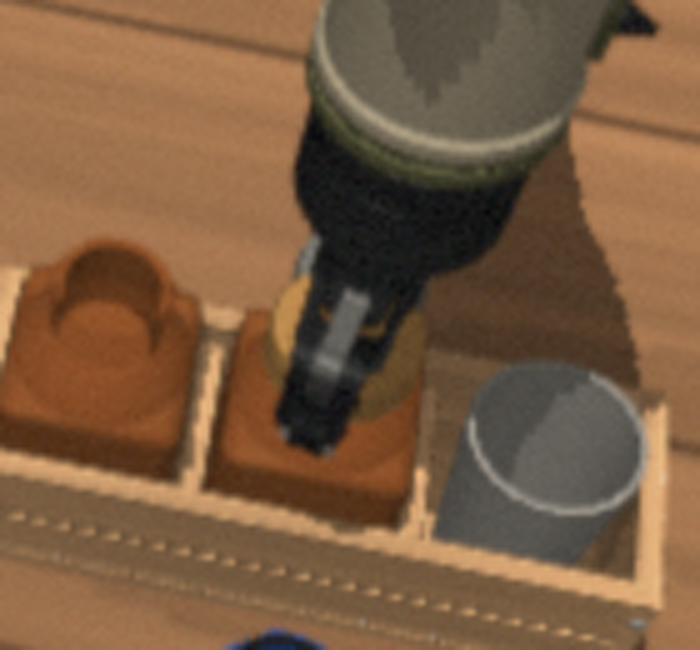

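The cap is gripped at 60.3 mm, slightly loaded (5 N down, 3 N sideways). I'll relax that before gripping hard.

Emit:
arm_command --commands '[[[-0.05,0,0.05,0,0,0],[-0.05,0,0.05,0,0,0]]]'

```text
clock: 7.1
position: [0.5196, 0.2008, 0.0774]
ee_rot: [0.452, -0.543, 0.543, -0.452]
ft_force: [-2.3, 0.6, 0.3]
grip_width: 0.709
```

```bash
python3 -c "
from h import *
st()
"
```

```text
t 7.1 p [519.57 200.76  77.37] jaw -10.44 tilt [ 1.e-04 -0.e+00 -1.e+00] F [-2.28  0.56  0.34] T [ 0.19   0.244 -0.011] g 60.5 j7 -0.55
```

Emit:
arm_command --commands '[[[-0.03,0,0,0,0,0],[-0.03,0,0,0,0,0],[-0.03,0,0,0,0,0]]]' --claw 5.0 --newtons 80

```text
clock: 7.4
position: [0.5196, 0.2008, 0.0777]
ee_rot: [0.452, -0.543, 0.544, -0.453]
ft_force: [-1.8, 1.1, 2.2]
grip_width: 0.691
```

```bash
python3 -c "
from h import *
st()
"
```

```text
t 7.4 p [519.56 200.77  77.72] jaw -10.45 tilt [ 5.e-04  2.e-04 -1.e+00] F [-1.78  1.13  2.17] T [ 0.156  0.101 -0.033] g 59.0 j7 -0.55
```

Emit:
arm_command --commands '[[[0,0,0,0,0,8],[0,0,0,0,0,8]]]'

```text
clock: 7.6
position: [0.5189, 0.2006, 0.0774]
ee_rot: [-0.49, 0.51, -0.51, 0.489]
ft_force: [-4.0, -0.4, 7.1]
grip_width: 0.685
```

```bash
python3 -c "
from h import *
st()
"
```

```text
t 7.6 p [518.93 200.61  77.45] jaw -2.34 tilt [-9.e-04  0.e+00 -1.e+00] F [-3.97 -0.39  7.12] T [0.024 0.721 0.099] g 58.5 j7 -0.41
```

Emit:
arm_command --commands '[[[0,0,0.05,0,0,8],[0,0,0.05,0,0,8]]]'

```text
clock: 7.8
position: [0.5196, 0.2008, 0.0783]
ee_rot: [-0.523, 0.475, -0.475, 0.524]
ft_force: [-0.7, 0.9, 2.9]
grip_width: 0.69
```

```bash
python3 -c "
from h import *
st()
c=shot('scene');cv2.imwrite('pics/s8.png',cv2.resize(c['pixels'][160:290,330:470],None,fx=5,fy=5,interpolation=cv2.INTER_CUBIC));st()
"
```

```text
t 7.8 p [519.65 200.76  78.27] jaw 5.53 tilt [ 7.e-04  3.e-04 -1.e+00] F [-0.66  0.9   2.95] T [0.108 0.14  0.137] g 58.9 j7 -0.28
t 7.85 p [519.66 200.75  78.27] jaw 5.3 tilt [ 8.e-04  2.e-04 -1.e+00] F [-0.92  0.96  1.37] T [0.171 0.043 0.166] g 59.0 j7 -0.28
```

View pics/s8.png

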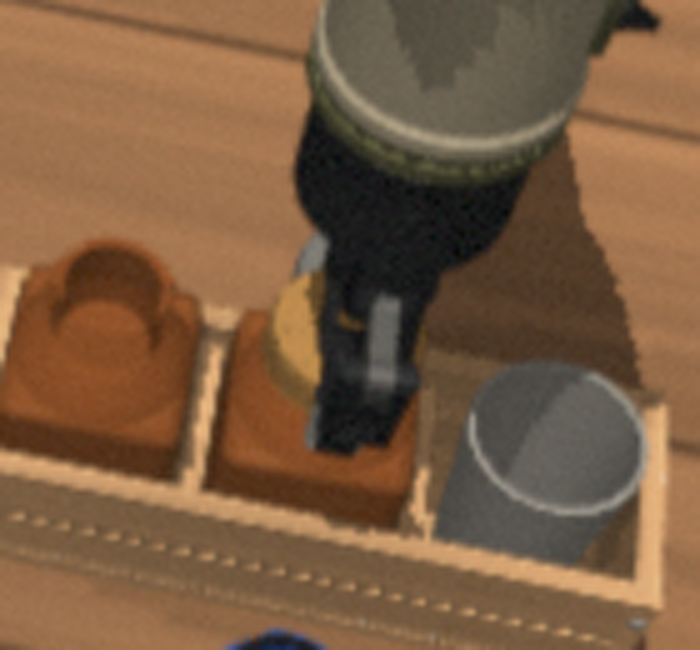

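The torque is only 0.15 N m after 16°, with the seal lifting against the jaws, so the cap is loose. I'll open, turn back and take the second grasp.

Emit:
arm_command --commands '[[[0,0,0,0,0,0],[0,0,0,0,0,0],[0,0,0,0,0,0],[0,0,0.05,0,0,-8],[0,0,0.1,0,0,-16],[0,0,0.1,0,0,-24],[0,0,0.1,0,0,-32],[0,0,0.1,0,0,-40],[0,0,0.1,0,0,-45],[0,0,0.1,0,0,-45]]]' --claw 7.5 --newtons 25

```text
clock: 8.85
position: [0.5194, 0.2007, 0.0791]
ee_rot: [0.301, -0.64, 0.64, -0.301]
ft_force: [0.2, 0.5, -0.0]
grip_width: 0.879
```

```bash
python3 -c "
from h import *
st()
c=shot('scene');P=cloud(c);cv2.imwrite('pics/s9.png',cv2.resize(c['pixels'][160:290,330:470],None,fx=5,fy=5,interpolation=cv2.INTER_CUBIC));st()
px=c['pixels'].astype(int)
m=(P[...,2]>.14)&(P[...,2]<.16)&(abs(P[...,0]-.52)<.035)&(abs(P[...,1]-.2)<.035)&(px[...,2]>px[...,0]*1.5)
Q=P[m];print(m.sum(),np.percentile(Q[:,2],[20,50,80,90]))
"
```

```text
t 8.85 p [519.35 200.66  79.09] jaw -39.58 tilt [ 1.e-04 -3.e-04 -1.e+00] F [ 0.23  0.51 -0.03] T [-0.034  0.008  0.055] g 75.1 j7 -1.03
t 8.9 p [519.37 200.67  79.11] jaw -39.37 tilt [ 2.e-04 -2.e-04 -1.e+00] F [-0.08 -0.56 -0.48] T [ 0.018 -0.019  0.011] g 75.1 j7 -1.03
392 [0.14917803 0.1510041  0.1523146  0.1529841 ]
```

View pics/s9.png

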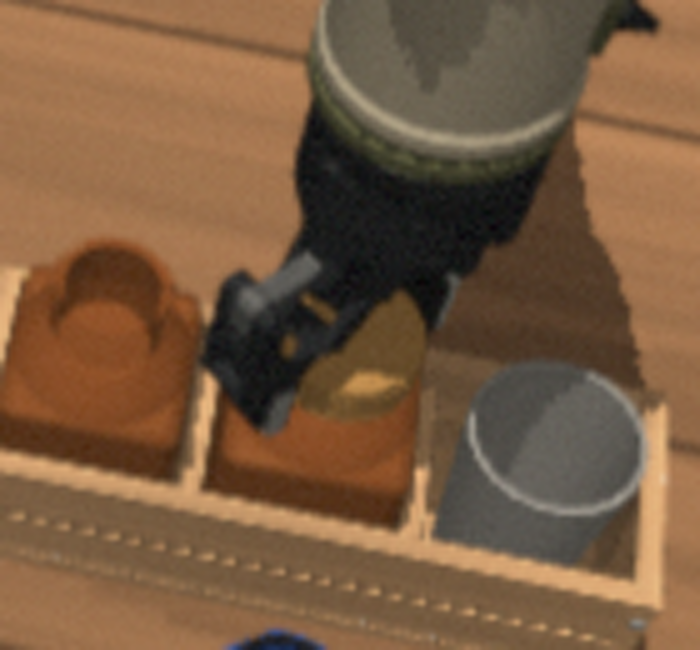

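Emit:
arm_command --commands '[[[0,0,0,0,0,0],[0,0,0,0,0,0],[0,0,0,0,0,0],[0,0,0,0,0,0],[0,0,0.05,0,0,0]]]' --claw 5.0 --newtons 30

```text
clock: 9.4
position: [0.5193, 0.2006, 0.0795]
ee_rot: [0.302, -0.639, 0.639, -0.302]
ft_force: [1.2, 0.0, -3.1]
grip_width: 0.699
```

```bash
python3 -c "
from h import *
st()
"
```

```text
t 9.4 p [519.33 200.63  79.5 ] jaw -39.43 tilt [ 1.e-04 -1.e-04 -1.e+00] F [ 1.24  0.03 -3.07] T [-0.068 -0.249  0.049] g 59.7 j7 -1.03
```

Emit:
arm_command --commands '[[[0,0,0,0,0,3],[0,0,0,0,0,6],[0,0,0,0,0,9],[0,0,0,0,0,12]]]'

```text
clock: 9.8
position: [0.5196, 0.2008, 0.0798]
ee_rot: [0.368, -0.604, 0.604, -0.368]
ft_force: [-0.5, -0.4, 2.0]
grip_width: 0.699
```

```bash
python3 -c "
from h import *
st()
"
```

```text
t 9.8 p [519.58 200.83  79.78] jaw -27.33 tilt [ 6.e-04  3.e-04 -1.e+00] F [-0.54 -0.36  2.01] T [-0.003  0.002 -0.011] g 59.7 j7 -0.83
```

The cap turns with no torque and has gone about 28° in all. I'll continue to about 44° and then start testing the lift.

Emit:
arm_command --commands '[[[0,0,0,0,0,4],[0,0,0,0,0,8],[0,0,0,0,0,12],[0,0,0,0,0,16],[0,0,0,0,0,16]]]'

```text
clock: 10.3
position: [0.5196, 0.2008, 0.0798]
ee_rot: [0.448, -0.547, 0.547, -0.448]
ft_force: [-0.1, -0.2, 2.6]
grip_width: 0.7
```

```bash
python3 -c "
from h import *
st()
"
```

```text
t 10.3 p [519.58 200.76  79.79] jaw -11.39 tilt [ 5.e-04  4.e-04 -1.e+00] F [-0.06 -0.22  2.62] T [0.031 0.033 0.075] g 59.8 j7 -0.56
```

Emit:
arm_command --commands '[[[0,0,0.05,0,0,0],[0,0,0.05,0,0,0]]]'

```text
clock: 10.5
position: [0.5192, 0.2006, 0.0799]
ee_rot: [-0.447, 0.548, -0.548, 0.447]
ft_force: [0.3, 0.2, -0.7]
grip_width: 0.705
```

```bash
python3 -c "
from h import *
st()
"
```

```text
t 10.5 p [519.19 200.61  79.94] jaw -11.54 tilt [-3.e-04 -2.e-04 -1.e+00] F [ 0.27  0.19 -0.7 ] T [ 0.006 -0.056 -0.009] g 60.2 j7 -0.56
```

Emit:
arm_command --commands '[[[0,0,0.04,0,0,0],[0,0,0.04,0,0,2],[0,0,0.04,0,0,4],[0,0,0.04,0,0,4]]]'

```text
clock: 10.9
position: [0.5192, 0.2006, 0.0804]
ee_rot: [-0.467, 0.531, -0.531, 0.466]
ft_force: [0.6, -1.1, -0.4]
grip_width: 0.701
```

```bash
python3 -c "
from h import *
st()
"
```

```text
t 10.9 p [519.18 200.62  80.37] jaw -7.45 tilt [-3.e-04 -2.e-04 -1.e+00] F [ 0.64 -1.13 -0.39] T [-0.021 -0.     0.019] g 59.9 j7 -0.5
```

Emit:
arm_command --commands '[[[0,0,0,0,0,2],[0,0,0,0,0,4],[0,0,0,0,0,4]]]'

```text
clock: 11.2
position: [0.5192, 0.2006, 0.0804]
ee_rot: [-0.485, 0.515, -0.515, 0.484]
ft_force: [0.6, 0.3, -0.1]
grip_width: 0.701
```

```bash
python3 -c "
from h import *
st()
"
```

```text
t 11.2 p [519.22 200.61  80.42] jaw -3.49 tilt [-2.e-04 -1.e-04 -1.e+00] F [ 0.55  0.3  -0.05] T [ 0.025  0.026 -0.054] g 59.9 j7 -0.43
```

Emit:
arm_command --commands '[[[0,0,0.05,0,0,0],[0,0,0.05,0,0,0]]]'

```text
clock: 11.4
position: [0.5194, 0.2007, 0.0811]
ee_rot: [0.484, -0.515, 0.515, -0.484]
ft_force: [-0.1, 0.0, -0.3]
grip_width: 0.701
```

```bash
python3 -c "
from h import *
st()
"
```

```text
t 11.4 p [519.39 200.66  81.09] jaw -3.52 tilt [ 2.e-04  0.e+00 -1.e+00] F [-0.15  0.01 -0.29] T [-0.    -0.1    0.008] g 59.9 j7 -0.43
```

Emit:
arm_command --commands '[[[0,0,0.05,0,0,0],[0,0,0.05,0,0,0]]]'

```text
clock: 11.6
position: [0.5193, 0.2006, 0.0814]
ee_rot: [0.485, -0.515, 0.515, -0.485]
ft_force: [0.1, -0.3, -1.7]
grip_width: 0.701
```

```bash
python3 -c "
from h import *
st()
"
```

```text
t 11.6 p [519.28 200.64  81.43] jaw -3.47 tilt [-0.e+00 -1.e-04 -1.e+00] F [ 0.13 -0.26 -1.69] T [ 0.021 -0.094 -0.027] g 59.9 j7 -0.43
```

Emit:
arm_command --commands '[[[0,0,0.03,0,0,0],[0,0,0.03,0,0,0]]]'

```text
clock: 11.8
position: [0.5192, 0.2006, 0.0816]
ee_rot: [-0.485, 0.515, -0.515, 0.485]
ft_force: [0.9, 0.5, -3.9]
grip_width: 0.704
```

```bash
python3 -c "
from h import *
st();manip.camera('top');st()
"
```

```text
t 11.8 p [519.2  200.58  81.55] jaw -3.46 tilt [-2.e-04 -2.e-04 -1.e+00] F [ 0.94  0.47 -3.88] T [ 0.066 -0.247  0.013] g 60.1 j7 -0.43
t 11.85 p [519.17 200.6   81.54] jaw -3.45 tilt [-3.e-04 -2.e-04 -1.e+00] F [ 0.88 -0.31 -5.44] T [ 0.063 -0.238 -0.005] g 59.8 j7 -0.43
```

At 52° the lugs still hold, with 4 N of tension at z=81.5. I'll ease off slightly and rotate in small steps, watching the tension.

Emit:
arm_command --commands '[[[0,0,-0.02,0,0,2],[0,0,-0.02,0,0,4],[0,0,-0.02,0,0,4]]]'

```text
clock: 12.15
position: [0.5191, 0.2006, 0.0815]
ee_rot: [0.503, -0.498, 0.497, -0.502]
ft_force: [-1.1, 1.3, -4.3]
grip_width: 0.701
```

```bash
python3 -c "
from h import *
st()
"
```

```text
t 12.15 p [519.11 200.61  81.48] jaw 0.58 tilt [-4.e-04 -2.e-04 -1.e+00] F [-1.06  1.26 -4.27] T [0.018 0.074 0.065] g 59.9 j7 -0.36
```

Emit:
arm_command --commands '[[[0,0,0,0,0,2],[0,0,0,0,0,4],[0,0,0,0,0,4]]]'

```text
clock: 12.45
position: [0.5192, 0.2006, 0.0815]
ee_rot: [0.519, -0.48, 0.48, -0.519]
ft_force: [0.4, -0.9, -3.7]
grip_width: 0.698
```

```bash
python3 -c "
from h import *
st()
"
```

```text
t 12.45 p [519.19 200.57  81.5 ] jaw 4.53 tilt [-3.e-04 -2.e-04 -1.e+00] F [ 0.36 -0.91 -3.69] T [0.024 0.025 0.062] g 59.6 j7 -0.3
```

Emit:
arm_command --commands '[[[0,0,0,0,0,2],[0,0,0,0,0,4],[0,0,0,0,0,4]]]'

```text
clock: 12.75
position: [0.5193, 0.2007, 0.0817]
ee_rot: [0.536, -0.462, 0.462, -0.536]
ft_force: [-0.1, 0.0, -2.7]
grip_width: 0.705
```

```bash
python3 -c "
from h import *
st()
"
```

```text
t 12.75 p [519.31 200.66  81.7 ] jaw 8.5 tilt [-0. -0. -1.] F [-0.1   0.   -2.71] T [-0.043  0.102 -0.016] g 60.2 j7 -0.23
```

Emit:
arm_command --commands '[[[0,0,0,0,0,2],[0,0,0,0,0,3],[0,0,0,0,0,3]]]'

```text
clock: 13.05
position: [0.5194, 0.2007, 0.0818]
ee_rot: [-0.547, 0.447, -0.447, 0.548]
ft_force: [-0.8, -0.0, -0.9]
grip_width: 0.704
```

```bash
python3 -c "
from h import *
st()
"
```

```text
t 13.05 p [519.45 200.72  81.85] jaw 11.49 tilt [ 3.e-04  2.e-04 -1.e+00] F [-0.8  -0.01 -0.85] T [-0.004  0.159 -0.021] g 60.1 j7 -0.18
```

The tension dropped from 3.7 N to 0.9 N and the tool rose 0.35 mm at about 67°, so the lugs may be clear. I'll try a small lift.

Emit:
arm_command --commands '[[[0,0,0.04,0,0,0],[0,0,0.04,0,0,0]]]'

```text
clock: 13.25
position: [0.5194, 0.2007, 0.0822]
ee_rot: [-0.548, 0.447, -0.447, 0.548]
ft_force: [-0.9, 0.4, -1.1]
grip_width: 0.705
```

```bash
python3 -c "
from h import *
st()
"
```

```text
t 13.25 p [519.42 200.66  82.15] jaw 11.5 tilt [ 2.e-04  1.e-04 -1.e+00] F [-0.88  0.36 -1.13] T [-0.07   0.132 -0.042] g 60.2 j7 -0.18
```

Emit:
arm_command --commands '[[[0,0,0.04,0,0,0],[0,0,0.04,0,0,0]]]'

```text
clock: 13.45
position: [0.5194, 0.2007, 0.0825]
ee_rot: [-0.548, 0.447, -0.447, 0.548]
ft_force: [-0.0, 0.4, -1.0]
grip_width: 0.702
```

```bash
python3 -c "
from h import *
st()
"
```

```text
t 13.45 p [519.38 200.65  82.49] jaw 11.53 tilt [ 1.e-04  0.e+00 -1.e+00] F [-0.02  0.41 -1.  ] T [-0.048  0.114  0.022] g 60.0 j7 -0.18
```

Emit:
arm_command --commands '[[[0,0,0.02,0,0,1],[0,0,0.06,0,0,1],[0,0,0.1,0,0,1],[0,0,0.1,0,0,1]]]'

```text
clock: 13.85
position: [0.5194, 0.2006, 0.0835]
ee_rot: [-0.552, 0.442, -0.442, 0.552]
ft_force: [-0.9, 0.7, -0.3]
grip_width: 0.701
```

```bash
python3 -c "
from h import *
st()
"
```

```text
t 13.85 p [519.41 200.64  83.51] jaw 12.54 tilt [ 1.e-04  1.e-04 -1.e+00] F [-0.94  0.74 -0.31] T [-0.098  0.146 -0.013] g 59.8 j7 -0.16
```

The cap is lifting freely (0.3 N). I'll keep going up slowly and check.

Emit:
arm_command --commands '[[[0,0,0.1,0,0,0],[0,0,0.2,0,0,0],[0,0,0.3,0,0,0],[0,0,0.4,0,0,0],[0,0,0.4,0,0,0]]]'

```text
clock: 14.35
position: [0.5194, 0.2007, 0.0876]
ee_rot: [-0.552, 0.442, -0.442, 0.552]
ft_force: [-0.6, 0.2, -0.3]
grip_width: 0.706
```

```bash
python3 -c "
from h import *
st()
"
```

```text
t 14.35 p [519.42 200.68  87.64] jaw 12.55 tilt [ 2.e-04  1.e-04 -1.e+00] F [-0.63  0.22 -0.31] T [-0.073  0.162 -0.047] g 60.3 j7 -0.16
```

Emit:
arm_command --commands '[[[0,0,0.5,0,0,0],[0,0,1.0,0,0,0],[0,0,1.5,0,0,0],[0,0,2.5,0,0,0],[0,0,4,0,0,0],[0,0,6,0,0,0],[0,0,8,0,0,0],[0,0,8,0,0,0]]]'

```text
clock: 15.15
position: [0.521, 0.2013, 0.1709]
ee_rot: [-0.55, 0.442, -0.443, 0.553]
ft_force: [0.4, 0.9, -0.6]
grip_width: 0.701
```

```bash
python3 -c "
from h import *
st()
c=shot('scene');P=cloud(c);cv2.imwrite('pics/s10.png',cv2.resize(c['pixels'][110:290,310:490],None,fx=4,fy=4,interpolation=cv2.INTER_CUBIC));st()
"
```

```text
t 15.15 p [520.98 201.3  170.93] jaw 12.54 tilt [ 0.0046  0.0026 -1.    ] F [ 0.41  0.93 -0.62] T [ 0.025 -0.014  0.006] g 59.9 j7 -0.18
t 15.2 p [520.23 201.05 169.14] jaw 12.55 tilt [ 0.0027  0.0016 -1.    ] F [-0.54 -0.4  -0.8 ] T [ 0.043  0.    -0.01 ] g 60.3 j7 -0.18
```

View pics/s10.png

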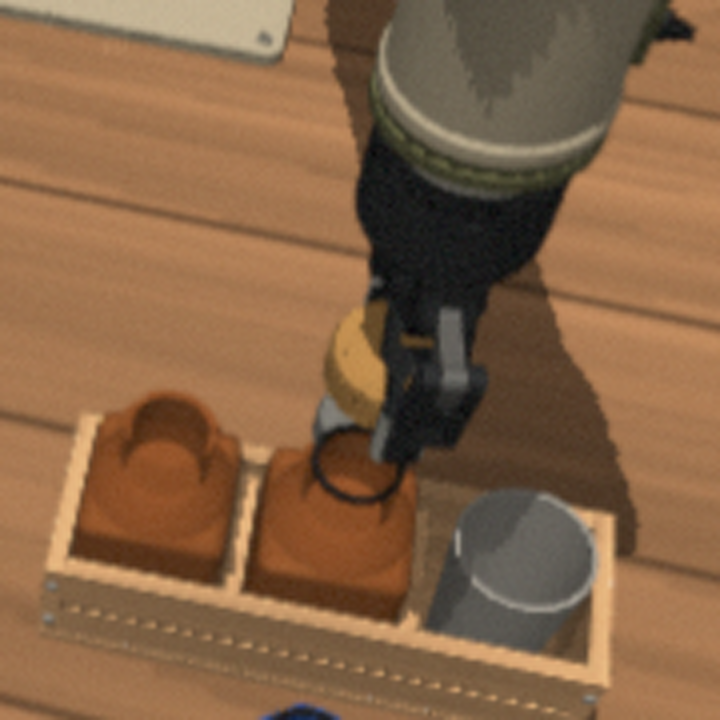

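The cap is off and the jar with its black seal ring stands in its pocket. The fingertips may reach lower than the cap's rim, so I'll measure that before laying it down.

```bash
python3 -c "
from h import *
st()
c=shot('scene');P=cloud(c);px=c['pixels'];import pickle;pickle.dump(c,open('s11.pkl','wb'))
cv2.imwrite('pics/s11.png',cv2.resize(px[180:235,380:440],None,fx=12,fy=10,interpolation=cv2.INTER_NEAREST))
g=(P[...,0]>.48)&(P[...,0]<.6)&(P[...,1]>.15)&(P[...,1]<.25)&(P[...,2]>.16)
p=px.astype(int); gold=g&(p[...,2]>p[...,0]*1.6)&(p[...,2]>80); dark=g&~gold&(p.max(2)<75)
for nm,m in(('gold',gold),('dark',dark)):
  m[:180]=0;m[:,:380]=0
  for v in range(188,230):
    u=np.where(m[v])[0]
    if len(u): print(nm,v,u.min(),u.max(),(P[v,u[0]]*1000).astype(int),(P[v,u[len(u)//2]]*1000).astype(int),(P[v,u[-1]]*1000).astype(int))
"
```

```text
t 15.2 p [520.23 201.05 169.14] jaw 12.55 tilt [ 0.0027  0.0016 -1.    ] F [-0.54 -0.4  -0.8 ] T [ 0.043  0.    -0.01 ] g 60.3 j7 -0.18
gold 188 398 405 [504 179 242] [501 186 241] [500 191 241]
gold 189 397 405 [506 178 241] [504 185 241] [503 191 242]
gold 190 395 405 [505 175 236] [506 183 240] [503 192 240]
gold 191 394 405 [508 174 236] [508 184 240] [506 192 240]
gold 192 394 404 [513 174 239] [510 182 238] [509 191 240]
gold 193 393 404 [515 172 239] [514 182 241] [511 191 241]
gold 194 393 404 [519 173 242] [514 183 239] [514 191 241]
gold 195 392 413 [519 171 237] [517 185 240] [512 207 241]
gold 196 392 416 [520 172 237] [519 187 240] [513 212 241]
gold 197 392 404 [523 172 238] [523 182 241] [521 192 241]
gold 198 391 404 [519 171 228] [524 182 239] [522 192 241]
gold 199 391 404 [524 171 232] [525 183 238] [525 193 241]
gold 200 391 405 [523 172 229] [529 183 240] [552 191 275]
gold 201 391 405 [528 172 231] [531 185 241] [527 195 240]
gold 202 391 406 [529 173 230] [534 185 242] [557 193 276]
gold 203 391 406 [528 173 227] [536 185 241] [558 194 275]
gold 204 391 406 [52
[... 2465 characters left out ...]
5 406 426 [557 200 241] [585 211 286] [581 226 285]
dark 216 407 426 [557 203 238] [584 213 282] [581 227 283]
dark 217 407 425 [575 201 260] [575 214 266] [581 226 279]
dark 218 406 425 [559 202 235] [578 214 267] [580 227 276]
dark 219 406 424 [557 203 229] [578 213 264] [580 226 273]
dark 220 406 423 [560 203 231] [579 214 263] [579 225 267]
dark 221 405 423 [559 202 225] [581 212 262] [578 226 264]
dark 222 405 422 [557 203 220] [581 213 259] [578 225 261]
dark 223 405 414 [560 203 220] [563 211 229] [561 217 228]
dark 224 405 414 [561 204 220] [561 211 223] [561 218 225]
dark 225 405 413 [561 204 217] [562 210 221] [562 217 223]
dark 226 410 413 [561 213 217] [561 216 218] [559 218 216]
```

View pics/s11.png

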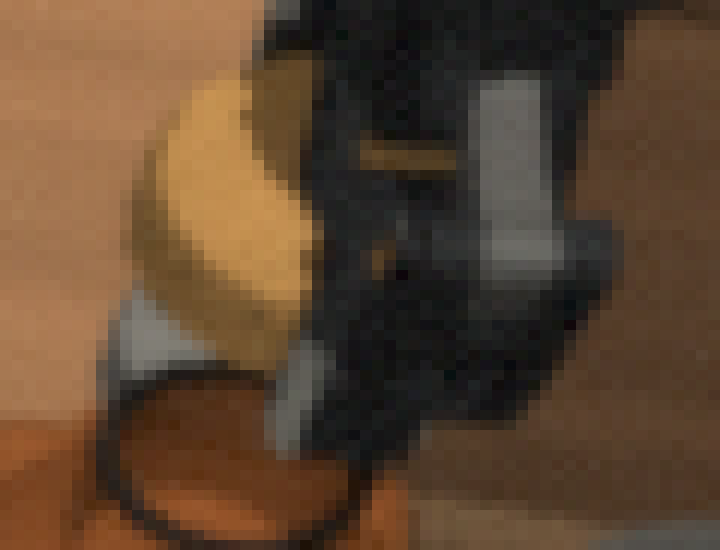

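In depth the cap top is at z=0.2405, so its rim is at 0.2205, and the fingertips reach about 0.215. They hang about 5 mm below the rim, so a direct lay-down would hit the slab or drop the cap. Instead I'll rest it first on the slab's free corner at about (0.361,-0.370) with the fingers just outside the edges. Then I'll regrasp higher and lay it inland.

Emit:
arm_command --commands '[[[-1,-3,0,0,0,0],[-2,-7,0,0,0,-4],[-3,-11,0,0,0,-8],[-4,-15,0,0,0,-12],[-5.2,-19.5,0,0,0,-17],[-6.4,-24,0,0,0,-22],[-7.6,-28.5,0,0,0,-27],[-8.8,-33,0,0,0,-32],[-10,-37.5,0,0,0,-37],[-11.2,-42,-1,0,0,-42],[-12.4,-46.5,-3,0,0,-46],[-13.6,-51,-6,0,0,-49],[-14.5,-54,-9,0,0,-51],[-15,-56,-11,0,0,-51.7],[-15,-56,-11.8,0,0,-51.7],[-15,-56,-11.8,0,0,-51.7],[-15,-56,-11.8,0,0,-51.7],[-15,-56,-11.8,0,0,-51.7]]]'

```text
clock: 17.05
position: [0.3705, -0.3586, 0.0502]
ee_rot: [0.304, -0.638, 0.639, -0.305]
ft_force: [0.0, 0.3, -0.1]
grip_width: 0.702
```

```bash
python3 -c "
from h import *
st()
c=shot('scene');P=cloud(c);cv2.imwrite('pics/s12.png',cv2.resize(c['pixels'][60:260,80:300],None,fx=3.5,fy=3,interpolation=cv2.INTER_CUBIC))
c2=shot('top');P2=cloud(c2);cv2.imwrite('pics/t12.png',cv2.resize(c2['pixels'][180:340,330:520],None,fx=4,fy=3.7,interpolation=cv2.INTER_CUBIC));st()
for n,cc,PP in(('s',c,P),('t',c2,P2)):
  px=cc['pixels'].astype(int)
  m=(PP[...,2]>.012)&(PP[...,2]<.035)&(abs(PP[...,0]-.52)<.25)&(abs(PP[...,1]+.23)<.18)&(px[...,0]>100)
  Q=PP[m];r=cv2.minAreaRect(Q[:,:2].astype(np.float32));print(n,r,cv2.boxPoints(r).round(4).tolist(),np.median(Q[:,2]))
"
```

```text
t 17.05 p [ 370.46 -358.61   50.25] jaw -39.04 tilt [ 0.0017  0.     -1.    ] F [ 0.04  0.28 -0.09] T [-0.009 -0.025 -0.04 ] g 60.0 j7 0.23
t 17.15 p [ 370.37 -358.8    50.24] jaw -39.06 tilt [ 1.8e-03 -1.0e-04 -1.0e+00] F [ 0.1   0.31 -0.86] T [-0.014  0.053  0.017] g 60.1 j7 0.23
s ((0.5171400904655457, -0.23291127383708954), (0.34251347184181213, 0.2420358657836914), 5.86976432800293) [[0.3343999981880188, -0.12999999523162842], [0.35920000076293945, -0.3707999885082245], [0.6998999714851379, -0.3357999920845032], [0.6751000285148621, -0.0949999988079071]] 0.018832241084573514
t ((0.5182977318763733, -0.23404110968112946), (0.3417517840862274, 0.24223212897777557), 5.927059650421143) [[0.3357999920845032, -0.13120000064373016], [0.36079999804496765, -0.37220001220703125], [0.7008000016212463, -0.336899995803833], [0.6758000254631042, -0.09589999914169312]] 0.021146824858773713
```

View pics/s12.png

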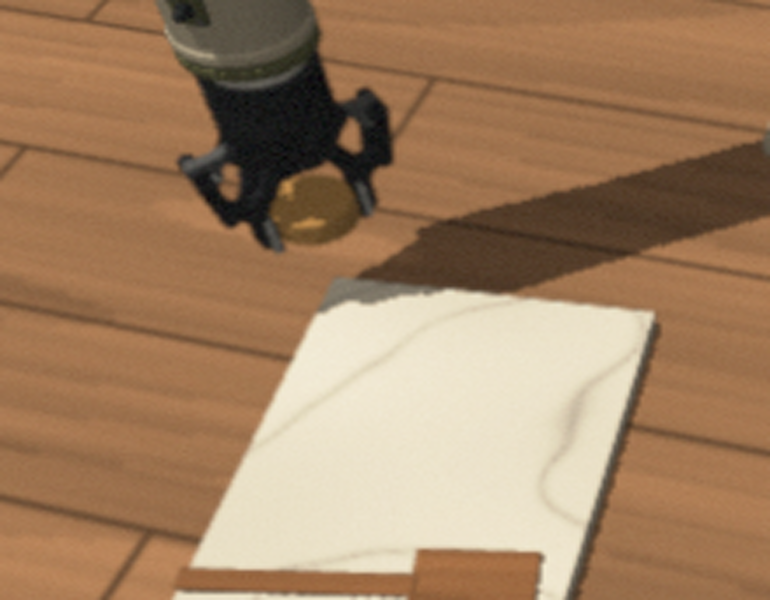

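View pics/t12.png

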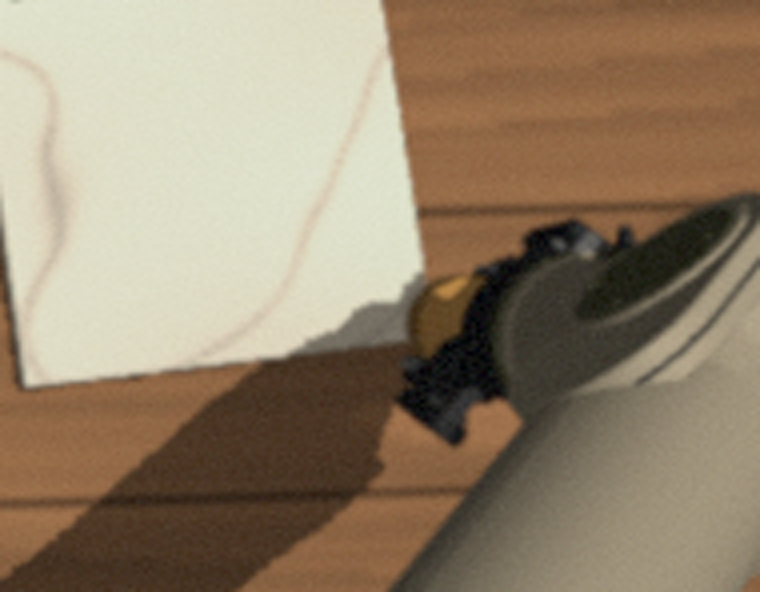

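The cap is centred on the corner's diagonal, 15 mm inland of the corner at (0.361,-0.3705), and the jaw axis runs across the diagonal. I'll descend to just above the slab.

Emit:
arm_command --commands '[[[0,0,-2,0,0,0],[0,0,-4,0,0,0],[0,0,-5.5,0,0,0],[0,0,-6.5,0,0,0],[0,0,-7,0,0,0],[0,0,-7,0,0,0],[0,0,-7,0,0,0]]]'

```text
clock: 17.85
position: [0.3696, -0.3597, -0.02]
ee_rot: [0.303, -0.638, 0.639, -0.304]
ft_force: [-0.0, -0.0, -0.8]
grip_width: 0.703
```

```bash
python3 -c "
from h import *
st()
c=shot('scene');P=cloud(c);cv2.imwrite('pics/s13.png',cv2.resize(c['pixels'][90:190,130:240],None,fx=7,fy=6,interpolation=cv2.INTER_CUBIC))
px=c['pixels'].astype(int)
m=(P[...,2]>.03)&(P[...,2]<.07)&(abs(P[...,0]-.37)<.035)&(abs(P[...,1]+.359)<.035)&(px[...,2]>px[...,0]*1.8)
Q=P[m];print(m.sum(),np.percentile(Q,[5,50,80,95],axis=0).round(4))
st()
"
```

```text
t 17.85 p [ 369.63 -359.7   -20.04] jaw -39.16 tilt [ 7.e-04 -5.e-04 -1.e+00] F [-0.01 -0.04 -0.82] T [-0.057  0.02   0.018] g 60.1 j7 0.32
415 [[ 0.3473 -0.3741  0.0375]
 [ 0.3759 -0.3514  0.0503]
 [ 0.3934 -0.3365  0.0521]
 [ 0.3986 -0.3292  0.0538]]
t 17.9 p [ 369.74 -359.72  -19.94] jaw -39.15 tilt [ 9.e-04 -6.e-04 -1.e+00] F [-0.62  0.23  0.16] T [ 0.012 -0.011  0.017] g 59.9 j7 0.32
```

View pics/s13.png

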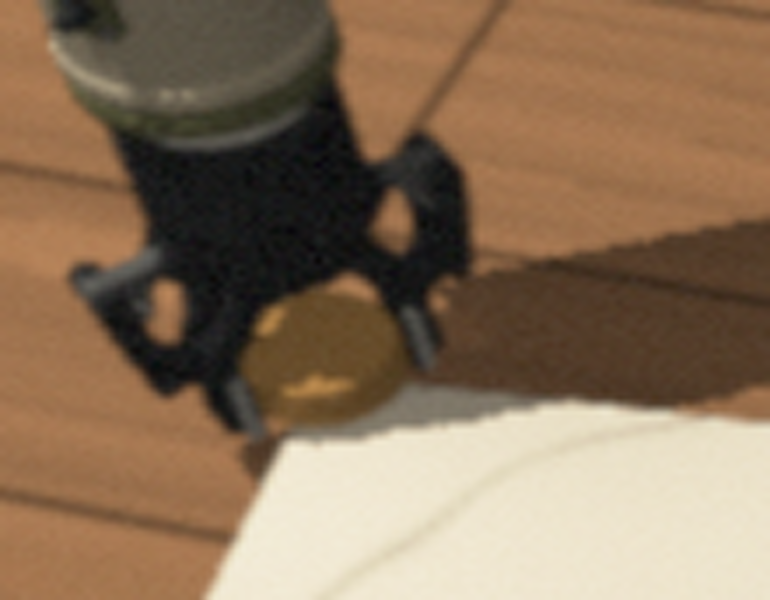

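The pads line up outside both slab edges and the cap is about 11 mm above the surface. I'll descend 9 mm and then feel for contact.

Emit:
arm_command --commands '[[[0,0,-0.4,0,0,0],[0,0,-0.7,0,0,0],[0,0,-0.9,0,0,0],[0,0,-0.9,0,0,0]]]'

```text
clock: 18.3
position: [0.3691, -0.3592, -0.0299]
ee_rot: [-0.304, 0.639, -0.639, 0.303]
ft_force: [0.3, -0.7, -0.6]
grip_width: 0.705
```

```bash
python3 -c "
from h import *
st()
"
```

```text
t 18.3 p [ 369.13 -359.21  -29.87] jaw -39.15 tilt [-4.e-04  2.e-04 -1.e+00] F [ 0.3  -0.71 -0.64] T [-0.022  0.042 -0.015] g 60.2 j7 0.33
```

Emit:
arm_command --commands '[[[0,0,-0.05,0,0,0],[0,0,-0.1,0,0,0],[0,0,-0.1,0,0,0]]]'

```text
clock: 18.6
position: [0.3694, -0.3593, -0.0306]
ee_rot: [0.304, -0.639, 0.639, -0.304]
ft_force: [0.3, 0.4, -0.6]
grip_width: 0.701
```

```bash
python3 -c "
from h import *
st()
"
```

```text
t 18.6 p [ 369.36 -359.34  -30.56] jaw -39.15 tilt [ 1.e-04 -1.e-04 -1.e+00] F [ 0.3   0.45 -0.58] T [ 0.017 -0.03  -0.002] g 59.9 j7 0.33
```

Emit:
arm_command --commands '[[[0,0,-0.04,0,0,0],[0,0,-0.08,0,0,0],[0,0,-0.08,0,0,0]]]'

```text
clock: 18.9
position: [0.3693, -0.3593, -0.0314]
ee_rot: [0.304, -0.639, 0.639, -0.304]
ft_force: [0.7, -0.8, -0.5]
grip_width: 0.698
```

```bash
python3 -c "
from h import *
st()
"
```

```text
t 18.9 p [ 369.34 -359.31  -31.4 ] jaw -39.15 tilt [ 1.e-04 -0.e+00 -1.e+00] F [ 0.67 -0.85 -0.51] T [-0.012 -0.032 -0.039] g 59.6 j7 0.33
```

Emit:
arm_command --commands '[[[0,0,-0.04,0,0,0],[0,0,-0.04,0,0,0]]]'

```text
clock: 19.1
position: [0.3693, -0.3593, -0.0318]
ee_rot: [0.304, -0.639, 0.639, -0.304]
ft_force: [0.3, 1.4, -0.3]
grip_width: 0.706
```

```bash
python3 -c "
from h import *
st()
"
```

```text
t 19.1 p [ 369.35 -359.3   -31.8 ] jaw -39.15 tilt [ 1.e-04 -0.e+00 -1.e+00] F [ 0.33  1.36 -0.28] T [-0.008  0.023 -0.01 ] g 60.3 j7 0.33
```

Emit:
arm_command --commands '[[[0,0,-0.04,0,0,0],[0,0,-0.04,0,0,0]]]'

```text
clock: 19.3
position: [0.3693, -0.3593, -0.0322]
ee_rot: [0.304, -0.639, 0.639, -0.304]
ft_force: [0.5, 0.7, -1.1]
grip_width: 0.698
```

```bash
python3 -c "
from h import *
st()
"
```

```text
t 19.3 p [ 369.32 -359.3   -32.22] jaw -39.15 tilt [ 0.  0. -1.] F [ 0.48  0.73 -1.09] T [-0.051  0.015 -0.007] g 59.6 j7 0.33
```

Emit:
arm_command --commands '[[[0,0,-0.04,0,0,0],[0,0,-0.04,0,0,0]]]'

```text
clock: 19.5
position: [0.3693, -0.3593, -0.0326]
ee_rot: [0.304, -0.639, 0.639, -0.304]
ft_force: [0.3, 0.5, -1.4]
grip_width: 0.703
```

```bash
python3 -c "
from h import *
st()
c=shot('scene');P=cloud(c);cv2.imwrite('pics/s14.png',cv2.resize(c['pixels'][90:190,130:240],None,fx=7,fy=6,interpolation=cv2.INTER_CUBIC))
"
```

```text
t 19.5 p [ 369.33 -359.32  -32.59] jaw -39.15 tilt [ 0. -0. -1.] F [ 0.29  0.5  -1.38] T [ 0.041  0.046 -0.01 ] g 60.0 j7 0.33
```

View pics/s14.png

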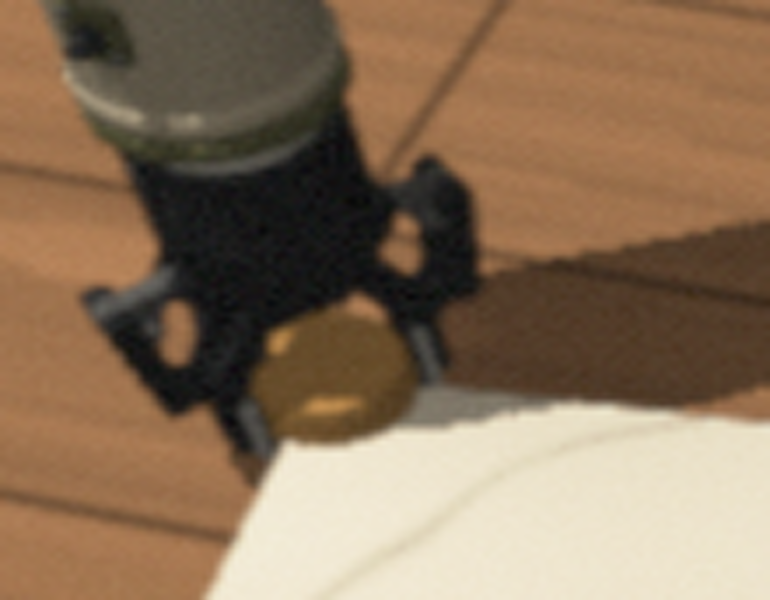

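Emit:
arm_command --commands '[[[0,0,-0.04,0,0,0],[0,0,-0.04,0,0,0]]]'

```text
clock: 19.75
position: [0.3694, -0.3593, -0.033]
ee_rot: [0.304, -0.639, 0.639, -0.304]
ft_force: [0.5, -0.6, -0.7]
grip_width: 0.697
```

```bash
python3 -c "
from h import *
st()
"
```

```text
t 19.75 p [ 369.37 -359.33  -32.97] jaw -39.15 tilt [ 1.e-04 -0.e+00 -1.e+00] F [ 0.54 -0.61 -0.72] T [-0.041 -0.034  0.022] g 59.5 j7 0.33
```

Emit:
arm_command --commands '[[[0,0,-0.04,0,0,0],[0,0,-0.04,0,0,0]]]'

```text
clock: 19.95
position: [0.3693, -0.3594, -0.0332]
ee_rot: [0.303, -0.639, 0.639, -0.304]
ft_force: [-1.0, 1.0, 4.0]
grip_width: 0.7
```

```bash
python3 -c "
from h import *
st()
"
```

```text
t 19.95 p [ 369.32 -359.43  -33.21] jaw -39.16 tilt [ 2.e-04  0.e+00 -1.e+00] F [-0.97  1.01  4.04] T [0.192 0.203 0.038] g 59.8 j7 0.33
```

Contact at −33.2, with 4 N up. The fingers pass outside the edges. I'll ease off and open.

Emit:
arm_command --commands '[[[0,0,0.03,0,0,0],[0,0,0.03,0,0,0]]]'

```text
clock: 20.15
position: [0.3694, -0.3594, -0.0331]
ee_rot: [0.304, -0.639, 0.639, -0.304]
ft_force: [-0.3, -0.1, 0.2]
grip_width: 0.704
```

Emit:
arm_command --commands '[[[0,0,0,0,0,0],[0,0,0,0,0,0],[0,0,0,0,0,0],[0,0,0,0,0,0]]]' --claw 7.5 --newtons 20

```text
clock: 20.55
position: [0.3694, -0.3593, -0.0331]
ee_rot: [0.304, -0.639, 0.639, -0.304]
ft_force: [0.4, 0.5, 0.5]
grip_width: 0.875
```

```bash
python3 -c "
from h import *
st()
c=shot('scene');P=cloud(c);cv2.imwrite('pics/s15.png',cv2.resize(c['pixels'][90:190,130:240],None,fx=7,fy=6,interpolation=cv2.INTER_CUBIC))
px=c['pixels'].astype(int)
m=(P[...,2]>.03)&(P[...,2]<.07)&(abs(P[...,0]-.37)<.035)&(abs(P[...,1]+.359)<.035)&(px[...,2]>px[...,0]*1.8)
Q=P[m];print(m.sum(),np.percentile(Q,[5,50,80,95],axis=0).round(4))
"
```

```text
t 20.55 p [ 369.37 -359.3   -33.09] jaw -39.15 tilt [ 1.e-04 -0.e+00 -1.e+00] F [0.45 0.54 0.54] T [-0.016 -0.03   0.012] g 74.7 j7 0.33
184 [[ 0.3552 -0.371   0.0306]
 [ 0.3808 -0.3462  0.0356]
 [ 0.3905 -0.3371  0.0398]
 [ 0.3948 -0.3331  0.0436]]
```

View pics/s15.png

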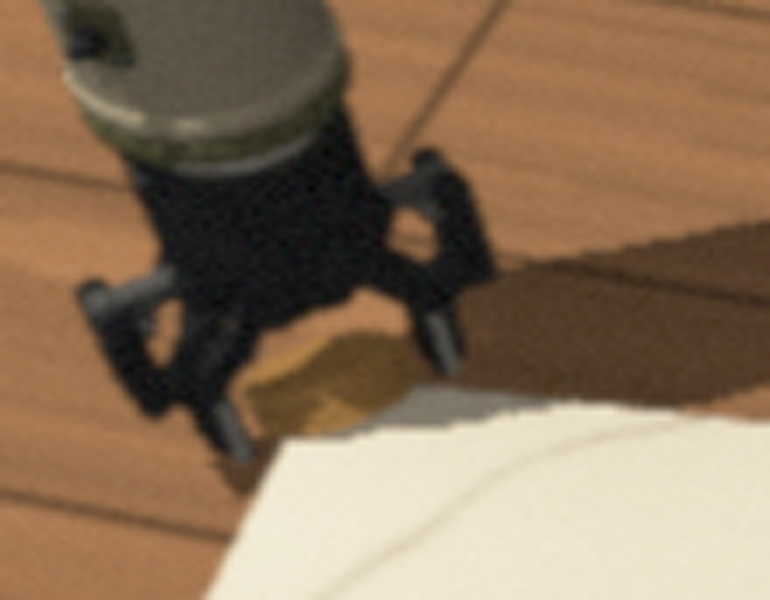

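```bash
python3 -c "
from h import *
st()
c=shot('scene');P=cloud(c);cv2.imwrite('pics/s16.png',cv2.resize(c['pixels'][120:180,150:220],None,fx=11,fy=10,interpolation=cv2.INTER_CUBIC))
px=c['pixels'].astype(int)
m=(P[...,2]>.003)&(P[...,2]<.07)&(abs(P[...,0]-.37)<.045)&(abs(P[...,1]+.359)<.045)&(px[...,2]>px[...,0]*1.8)
for v in range(140,168):
  u=np.where(m[v])[0]
  if len(u)>2: print(v,u.min(),u.max(),(P[v,u[1]]*1000).astype(int),(P[v,u[len(u)//2]]*1000).astype(int),(P[v,u[-2]]*1000).astype(int))
t=manip.camera('top');cv2.imwrite('pics/t16.png',cv2.resize(t['pixels'][200:320,380:500],None,fx=6,fy=5,interpolation=cv2.INTER_CUBIC))
"
```

```text
t 20.6 p [ 369.34 -359.31  -33.07] jaw -39.14 tilt [ 1.e-04 -0.e+00 -1.e+00] F [-0.51  0.41  0.81] T [-0.015 -0.021  0.016] g 75.5 j7 0.33
145 181 196 [ 338 -357   24] [ 338 -354   25] [ 337 -352   25]
146 177 196 [ 344 -366   24] [ 342 -355   25] [ 336 -339   23]
147 154 196 [ 343 -379   16] [ 347 -359   25] [ 351 -338   36]
148 154 196 [ 349 -382   18] [ 352 -356   28] [ 351 -336   33]
149 170 196 [ 354 -382   19] [ 358 -353   31] [ 335 -339   11]
150 153 188 [ 361 -384   22] [ 363 -355   33] [ 357 -333   32]
151 167 188 [ 362 -387   18] [ 370 -351   37] [ 360 -332   33]
152 163 189 [ 404 -366   66] [ 375 -352   39] [ 358 -332   26]
153 163 189 [ 373 -387   22] [ 380 -349   41] [ 359 -332   24]
154 162 188 [ 405 -370   58] [ 387 -347   46] [ 369 -329   32]
155 162 187 [ 384 -382   29] [ 385 -349   40] [ 371 -331   29]
156 165 186 [ 389 -377   32] [ 388 -348   40] [ 374 -332   29]
157 156 185 [ 391 -373   32] [ 390 -348   38] [ 376 -335   26]
158 156 183 [ 413 -385   48] [ 392 -353   35] [ 383 -336   30]
159 157 182 [ 407 -371   43] [ 392 -354   30] [ 387 -337   31]
160 158 180 [ 393 -375   22] [ 394 -356   29] [ 390 -342   29]
161 165 177 [ 393 -373   18] [ 395 -359   26] [ 393 -349   25]
162 168 170 [ 395 -369   18] [ 395 -369   18] [ 395 -369   18]
```

View pics/s16.png

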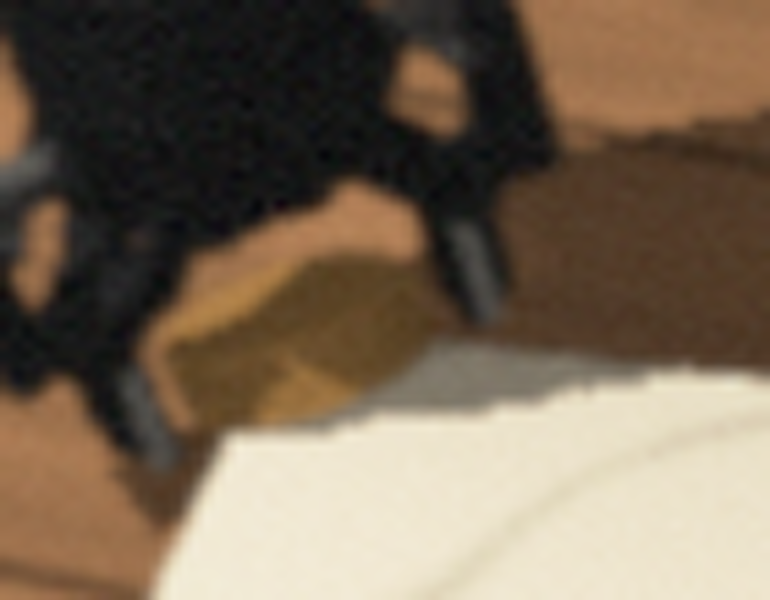

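View pics/t16.png

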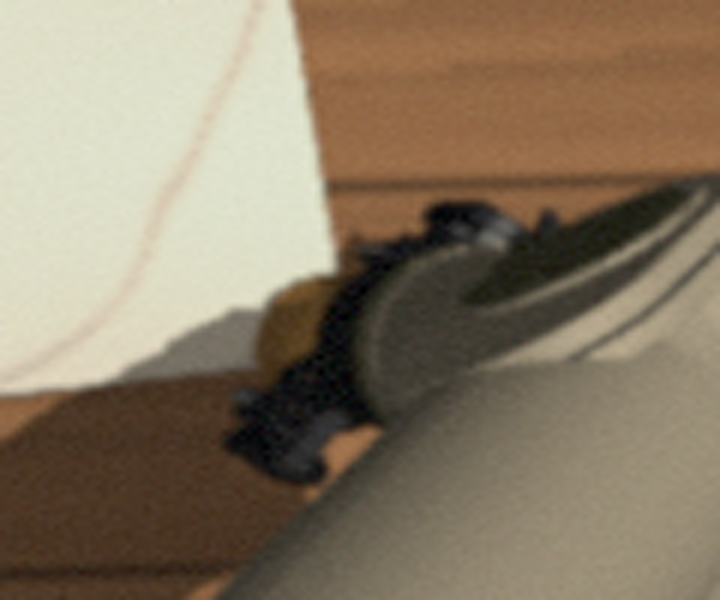

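The cap did not stay flat. A hollow rim on a corner has its support arc inland of its centre, so it tipped back about 25° towards the bench, still between the open fingers and right way up. I'll fit its tilt so I can regrasp it.

```bash
python3 -c "
from h import *
st()
def proc(n):
  c=shot(n);P=cloud(c)
  px=c['pixels'].astype(int)
  m=(P[...,2]>.008)&(P[...,2]<.055)&(abs(P[...,0]-.365)<.05)&(abs(P[...,1]+.357)<.045)&(px[...,2]>px[...,0]*1.7)&(px[...,2]>70)&(px[...,1]>px[...,0]*1.25)
  m=cv2.erode(m.astype(np.uint8),np.ones((3,3)))>0
  return P[m]
for Q in (proc('scene'),proc('top')):
  rng=np.random.default_rng(0);best=None
  for _ in range(2000):
    a=Q[rng.choice(len(Q),3,False)];n=np.cross(a[1]-a[0],a[2]-a[0]);
    if np.linalg.norm(n)<1e-6: continue
    n/=np.linalg.norm(n); n*=np.sign(n[2]); d=abs((Q-a[0])@n)<.002
    if n[2]<.6: continue
    if best is None or d.sum()>best[0]: best=(d.sum(),d)
  I=Q[best[1]];c0=I.mean(0);n=np.linalg.svd(I-c0)[2][2];n*=np.sign(n[2])
  print(len(Q),best[0],c0.round(4),n.round(3),np.degrees(np.arccos(n[2])).round(1),I.min(0).round(3),I.max(0).round(3), 'az',np.degrees(np.arctan2(n[1],n[0])).round(0))
  # rim silhouette points: in-plane extremes
  e1=np.cross([0,0,1],n);e1/=np.linalg.norm(e1);e2=np.cross(n,e1)
  A=np.c_[(I-c0)@e1,(I-c0)@e2];print(A.min(0).round(4),A.max(0).round(4),e1.round(3),e2.round(3))
"
```

```text
t 20.7 p [ 369.34 -359.33  -33.07] jaw -39.15 tilt [ 1.e-04 -1.e-04 -1.e+00] F [-1.07 -0.41  0.45] T [-0.031 -0.002 -0.038] g 75.3 j7 0.33
215 125 [ 0.3706 -0.3581  0.0335] [-0.288 -0.357  0.889] 27.3 [ 0.342 -0.386  0.02 ] [ 0.394 -0.335  0.045] az -129.0
[-0.0246 -0.0292] [0.0251 0.0255] [ 0.778 -0.628  0.   ] [0.558 0.692 0.459]
58 36 [ 0.3764 -0.3418  0.0427] [0.158 0.827 0.539] 57.4 [ 0.365 -0.347  0.035] [ 0.387 -0.337  0.048] az 79.0
[-0.0116 -0.0085] [0.012 0.006] [-0.982  0.188  0.   ] [-0.101 -0.53   0.842]
```

The cap is tilted 27.3° exactly about the jaw axis, with its top centre at about (0.370,-0.3595,0.033). I can tilt the tool 27.3° about the jaw axis, grasp about 10 mm higher on the cap so the fingertips stay above the rim, then level it and lay it inland. First I go up and tilt, then look.

Emit:
arm_command --commands '[[[0,0,0.5,0,0,0],[0,0,1.5,0,0,0],[0,0,3,0,0,0],[0,0,5,0,0,0],[0.1,0.1,5.4,5.3,-4.3,0],[0.2,0.2,5.4,10.6,-8.5,0],[0.3,0.3,5.4,15.9,-12.8,0],[0.43,0.44,5.43,21.2,-17.1,0],[0.43,0.44,5.43,21.2,-17.1,0],[0.43,0.44,5.43,21.2,-17.1,0],[0.43,0.44,5.43,21.2,-17.1,0]]]' --claw 8.5

```text
clock: 21.9
position: [0.3746, -0.3543, 0.022]
ee_rot: [-0.146, 0.692, -0.548, 0.446]
ft_force: [1.3, 0.5, 0.5]
grip_width: 0.996
```

```bash
cat >> h.py <<'E'
def fit(cx,cy,zlo=.008,zhi=.055,n='scene',save=None,r=(.05,.045)):
  c=shot(n);P=cloud(c)
  if save: cv2.imwrite(save,cv2.resize(c['pixels'][90:190,130:240],None,fx=7,fy=6,interpolation=cv2.INTER_CUBIC))
  px=c['pixels'].astype(int)
  m=(P[...,2]>zlo)&(P[...,2]<zhi)&(abs(P[...,0]-cx)<r[0])&(abs(P[...,1]-cy)<r[1])&(px[...,2]>px[...,0]*1.7)&(px[...,2]>70)&(px[...,1]>px[...,0]*1.25)
  m=cv2.erode(m.astype(np.uint8),np.ones((3,3)))>0
  Q=P[m]
  rng=np.random.default_rng(0);best=None
  for _ in range(2000):
    a=Q[rng.choice(len(Q),3,False)];nn=np.cross(a[1]-a[0],a[2]-a[0])
    if np.linalg.norm(nn)<1e-6: continue
    nn/=np.linalg.norm(nn); nn*=np.sign(nn[2]); d=abs((Q-a[0])@nn)<.002
    if nn[2]<.6: continue
    if best is None or d.sum()>best[0]: best=(d.sum(),d)
  I=Q[best[1]];c0=I.mean(0);nn=np.linalg.svd(I-c0)[2][2];nn*=np.sign(nn[2])
  e1=np.cross([0,0,1],nn);e1/=np.linalg.norm(e1);e2=np.cross(nn,e1)
  A=np.c_[(I-c0)@e1,(I-c0)@e2];lo,hi=A.min(0),A.max(0);mid=(lo+hi)/2
  ctr=c0+mid[0]*e1+mid[1]*e2
  print(len(Q),best[0],'n',nn.round(3),'tilt',np.degrees(np.arccos(nn[2])).round(1),'az',np.degrees(np.arctan2(nn[1],nn[0])).round(0),'ext',(hi-lo).round(4),'topctr',ctr.round(4))
E
python3 -c "
from h import *
st()
fit(.365,-.357,save='pics/s17.png')
st()"
```

```text
t 21.9 p [ 374.64 -354.35   22.03] jaw -38.99 tilt [ 0.2866  0.3557 -0.8896] F [1.27 0.54 0.51] T [-0.356  0.294 -0.011] g 85.1 j7 0.81
212 114 n [-0.303 -0.349  0.887] tilt 27.5 az -131.0 ext [0.0494 0.0561] topctr [ 0.3692 -0.3604  0.0324]
t 21.95 p [ 374.9  -354.04   21.99] jaw -38.95 tilt [ 0.2866  0.356  -0.8895] F [ 0.37 -0.49  0.46] T [-0.379  0.281 -0.073] g 85.0 j7 0.81
```

View pics/s17.png

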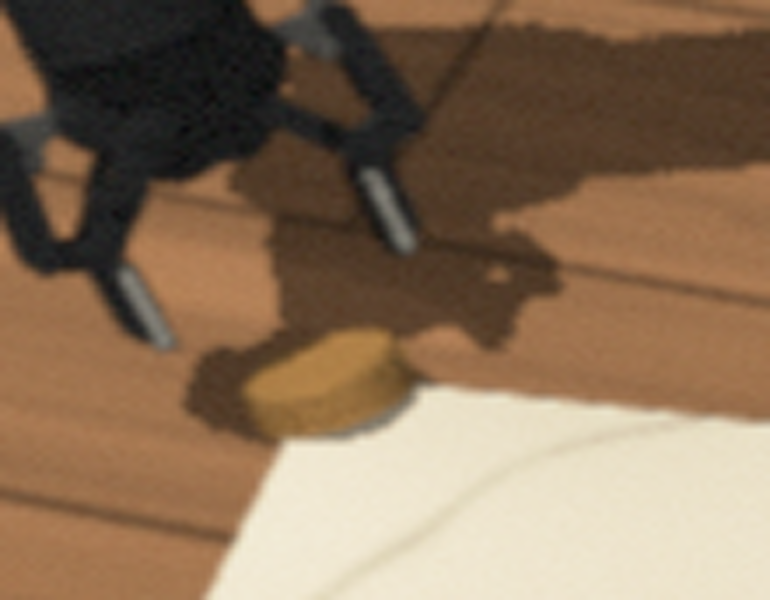

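The cap lies stable, leaning on the slab corner with its back rim on the bench, and the tilted jaws line up with its axis. I'll descend along that axis.

Emit:
arm_command --commands '[[[0.2,0.25,-1.2,0,0,0],[0.55,0.7,-2.4,0,0,0],[0.85,1.1,-3.3,0,0,0],[1.1,1.4,-4.0,0,0,0],[1.3,1.65,-4.5,0,0,0],[1.3,1.65,-4.5,0,0,0],[1.3,1.65,-4.5,0,0,0]]]'

```text
clock: 22.65
position: [0.3866, -0.3387, -0.0237]
ee_rot: [-0.145, 0.693, -0.549, 0.445]
ft_force: [0.2, -0.8, 0.7]
grip_width: 0.994
```

```bash
python3 -c "
from h import *
st()
fit(.365,-.357,save='pics/s18.png')
st()"
```

```text
t 22.65 p [ 386.63 -338.66  -23.68] jaw -39.13 tilt [ 0.2874  0.3559 -0.8892] F [ 0.21 -0.82  0.69] T [-0.37   0.297 -0.009] g 84.9 j7 0.85
223 129 n [-0.288 -0.366  0.885] tilt 27.8 az -128.0 ext [0.0526 0.0517] topctr [ 0.3686 -0.3612  0.0316]
t 22.7 p [ 386.59 -338.85  -23.52] jaw -39.14 tilt [ 0.2877  0.3557 -0.8892] F [-0.03  0.58  0.54] T [-0.37   0.249 -0.033] g 85.0 j7 0.85
```

View pics/s18.png

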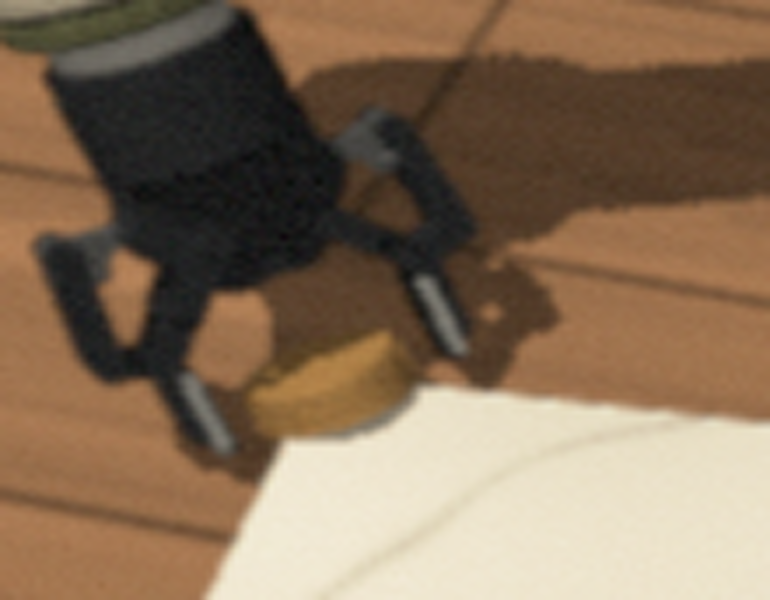

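The pads stand either side of the cap, so I'll close gently.

Emit:
arm_command --commands '[[[0,0,0,0,0,0],[0,0,0,0,0,0],[0,0,0,0,0,0],[0,0,0,0,0,0],[0,0,0,0,0,0],[0,0,0,0,0,0]]]' --claw 5.0 --newtons 25

```text
clock: 23.3
position: [0.3864, -0.3386, -0.0234]
ee_rot: [-0.145, 0.693, -0.549, 0.445]
ft_force: [-3.7, -0.4, 5.6]
grip_width: 0.702
```

```bash
python3 -c "
from h import *
st()
c=shot('scene');cv2.imwrite('pics/s19.png',cv2.resize(c['pixels'][90:190,130:240],None,fx=7,fy=6,interpolation=cv2.INTER_CUBIC))
"
```

```text
t 23.3 p [ 386.36 -338.62  -23.41] jaw -39.13 tilt [ 0.2875  0.3562 -0.8891] F [-3.74 -0.42  5.62] T [0.271 0.688 0.404] g 60.0 j7 0.85
```

View pics/s19.png

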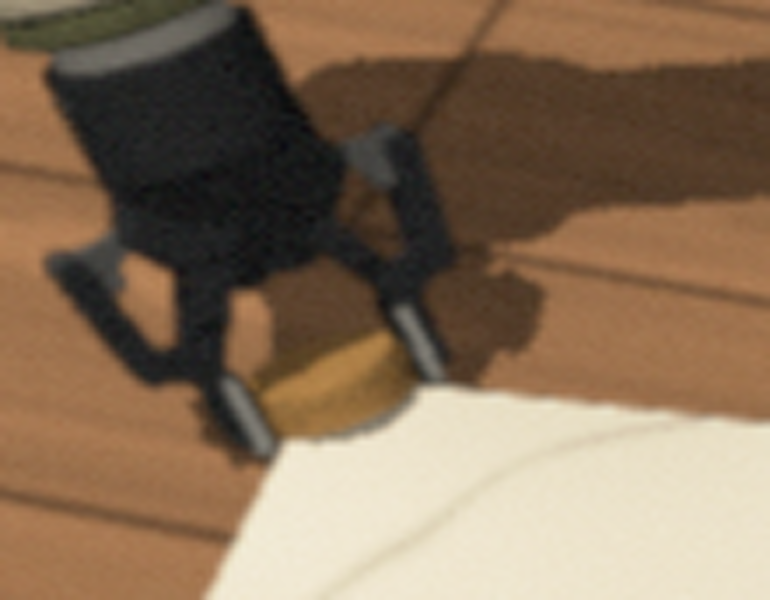

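Gripped at 60 mm. I'll lift, then level the tool and move over the middle of the bare half.

Emit:
arm_command --commands '[[[0,0,0.5,0,0,0],[0,0,1.5,0,0,0],[0,0,3,0,0,0],[0,0,5,0,0,0],[0,0,7,0,0,0],[1,2,7.5,-5.3,4.3,0],[2,4,7.5,-10.6,8.5,0],[3,6,7.5,-15.9,12.8,0],[4,8,7.5,-21.2,17.1,0],[4.4,9.8,7.5,-21.2,17.1,0],[4.4,9.8,7.5,-21.2,17.1,0],[4.4,9.8,7.5,-21.2,17.1,0]]]'

```text
clock: 24.55
position: [0.4309, -0.2406, 0.0521]
ee_rot: [0.303, -0.638, 0.639, -0.304]
ft_force: [-0.3, -0.8, -0.4]
grip_width: 0.698
```

```bash
python3 -c "
from h import *
manip.camera('top');st()
c=shot('scene');P=cloud(c);cv2.imwrite('pics/s20.png',cv2.resize(c['pixels'][70:220,130:290],None,fx=5,fy=4,interpolation=cv2.INTER_CUBIC))
px=c['pixels'].astype(int)
m=(P[...,2]>.08)&(P[...,2]<.14)&(abs(P[...,0]-.43)<.04)&(abs(P[...,1]+.24)<.04)&(px[...,2]>px[...,0]*1.7)&(px[...,2]>70)
print(m.sum(),np.percentile(P[m],[5,50,90,95],axis=0).round(4))
fit(.43,-.24,.08,.14)
"
```

```text
t 24.6 p [ 430.34 -241.55   51.92] jaw -39.25 tilt [ 1.2e-03 -1.0e-04 -1.0e+00] F [ 0.38 -0.03  0.42] T [-0.004 -0.016  0.028] g 59.9 j7 -0.12
448 [[ 0.4033 -0.2584  0.1043]
 [ 0.4321 -0.2377  0.1148]
 [ 0.4542 -0.2184  0.1173]
 [ 0.4557 -0.2159  0.118 ]]
327 238 n [-0.011 -0.006  1.   ] tilt 0.7 az -152.0 ext [0.0466 0.0526] topctr [ 0.4286 -0.2413  0.115 ]
```

View pics/s20.png

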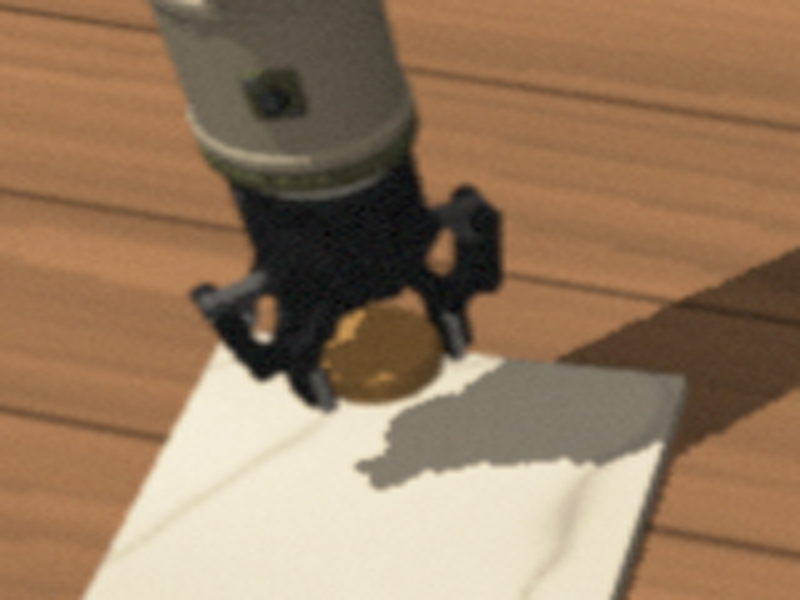

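The cap is level to 0.7° with its top at about z=0.116, and the tips are now above the rim. I'll lower it to just above the slab.

Emit:
arm_command --commands '[[[0,0,-2,0,0,0],[0,0,-4,0,0,0],[0,0,-5.5,0,0,0],[0,0,-6.5,0,0,0],[0,0,-7,0,0,0],[0,0,-7.2,0,0,0],[0,0,-7.2,0,0,0],[0,0,-7.2,0,0,0]]]'

```text
clock: 25.5
position: [0.431, -0.2407, -0.0202]
ee_rot: [0.303, -0.638, 0.639, -0.304]
ft_force: [-1.1, 0.2, -0.0]
grip_width: 0.702
```

```bash
python3 -c "
from h import *
st()
fit(.43,-.24,.03,.06)
"
```

```text
t 25.5 p [ 431.03 -240.67  -20.23] jaw -39.16 tilt [ 9.e-04 -2.e-04 -1.e+00] F [-1.13  0.23 -0.02] T [ 0.015 -0.013 -0.037] g 59.9 j7 -0.03
260 194 n [ 0.001 -0.009  1.   ] tilt 0.5 az -85.0 ext [0.0525 0.0431] topctr [ 0.4297 -0.2359  0.0429]
```

Emit:
arm_command --commands '[[[0,0,-0.06,0,0,0],[0,0,-0.12,0,0,0],[0,0,-0.18,0,0,0],[0,0,-0.18,0,0,0]]]'

```text
clock: 25.95
position: [0.4311, -0.2405, -0.0212]
ee_rot: [-0.303, 0.639, -0.638, 0.304]
ft_force: [-7.3, 4.2, 21.4]
grip_width: 0.702
```

```bash
python3 -c "
from h import *
st()
"
```

```text
t 25.95 p [ 431.09 -240.46  -21.2 ] jaw -39.15 tilt [ 9.e-04  9.e-04 -1.e+00] F [-7.32  4.23 21.37] T [0.861 1.556 0.09 ] g 60.0 j7 -0.02
```

Contact came early, with 21 N. I'll back off 1 mm and see whether the cap or the fingers touched.

Emit:
arm_command --commands '[[[0,0,0.08,0,0,0],[0,0,0.12,0,0,0],[0,0,0.12,0,0,0]]]'

```text
clock: 26.25
position: [0.431, -0.2405, -0.0211]
ee_rot: [0.303, -0.638, 0.639, -0.304]
ft_force: [0.4, 1.0, 5.3]
grip_width: 0.703
```

```bash
python3 -c "
from h import *
st()
fit(.43,-.24,.03,.06)
c=shot('scene');P=cloud(c);cv2.imwrite('pics/s21.png',cv2.resize(c['pixels'][120:200,160:260],None,fx=8,fy=7,interpolation=cv2.INTER_CUBIC))
fit(.43,-.24,.03,.06)
px=c['pixels'].astype(int)
for v in range(150,176,2): print(v,[(u,*(P[v,u]*1000).astype(int).tolist(),int(px[v,u].mean())) for u in range(192,226,4)])
"
```

```text
t 26.25 p [ 430.99 -240.46  -21.08] jaw -39.14 tilt [ 7.e-04 -1.e-04 -1.e+00] F [0.37 0.95 5.26] T [0.169 0.195 0.001] g 60.0 j7 -0.03
266 211 n [-0.016  0.004  1.   ] tilt 1.0 az 166.0 ext [0.0433 0.0523] topctr [ 0.4319 -0.2356  0.0423]
265 202 n [-0.02  -0.046  0.999] tilt 2.9 az -114.0 ext [0.052  0.0454] topctr [ 0.4326 -0.2364  0.0422]
150 [(192, 469, -242, 180, 31), (196, 467, -234, 180, 25), (200, 466, -225, 182, 20), (204, 463, -217, 181, 23), (208, 457, -212, 175, 24), (212, 449, -207, 168, 23), (216, 441, -203, 161, 17), (220, 428, -200, 148, 23), (224, 399, -207, 115, 73)]
152 [(192, 468, -244, 172, 18), (196, 469, -234, 176, 24), (200, 466, -226, 175, 31), (204, 464, -218, 175, 18), (208, 457, -213, 170, 27), (212, 452, -207, 165, 16), (216, 443, -202, 157, 19), (220, 413, -210, 123, 19), (224, 311, -256, -1, 100)]
154 [(192, 467, -246, 164, 28), (196, 469, -235, 169, 24), (200, 466, -228, 168, 31), (204, 465, -219, 170, 19), (208, 457, -214, 163, 24), (212, 452, -207, 160, 23), (216, 443, -203, 151, 23), (220, 413, -211, 115, 20), (224, 318, -253, 0, 101)]
156 [(192, 46
[... 1730 characters left out ...]
 84, 109), (196, 451, -258, 88, 15), (200, 461, -242, 105, 32), (204, 455, -235, 100, 42), (208, 410, -254, 42, 75), (212, 408, -244, 42, 72), (216, 405, -235, 41, 74), (220, 401, -227, 39, 47), (224, 410, -211, 55, 63)]
172 [(192, 452, -270, 78, 95), (196, 458, -256, 89, 24), (200, 464, -241, 102, 27), (204, 455, -237, 92, 92), (208, 416, -251, 42, 77), (212, 414, -242, 43, 74), (216, 409, -234, 40, 72), (220, 407, -225, 39, 67), (224, 414, -209, 54, 59)]
174 [(192, 456, -269, 76, 52), (196, 459, -256, 84, 34), (200, 464, -242, 94, 26), (204, 426, -257, 45, 110), (208, 421, -250, 40, 73), (212, 421, -239, 44, 72), (216, 416, -231, 41, 77), (220, 415, -221, 43, 72), (224, 414, -211, 45, 46)]
```

View pics/s21.png

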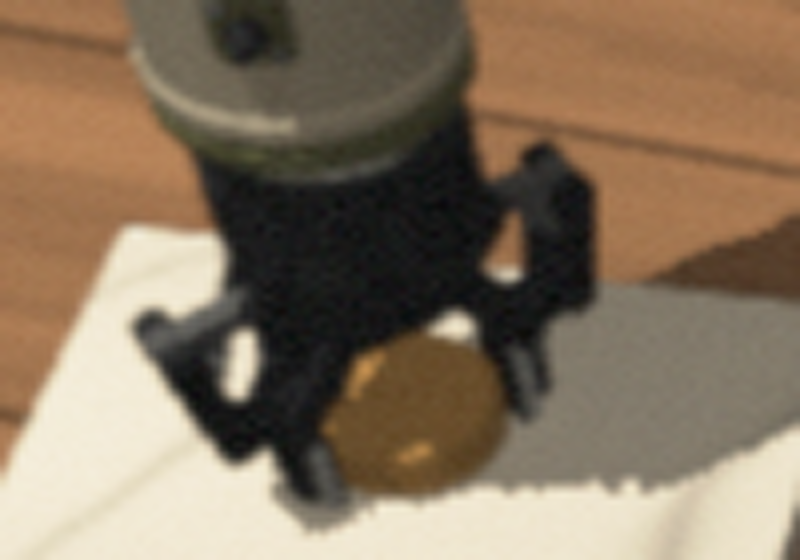

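By scene depth the cap's top is still about 3 mm higher than it would be resting, so the fingertips touched first. I won't drop it. I'll put it back in the tilted rest at the corner, where it lay stably, and regrasp about 6 mm higher.

Emit:
arm_command --commands '[[[0,0,1.5,0,0,0],[0,0,4,0,0,0],[0,0,7.2,0,0,0],[-1,-2,7.2,5.3,-4.3,0],[-2,-4,7.2,10.6,-8.5,0],[-3,-6,7.2,15.9,-12.8,0],[-4,-8,7.2,21.2,-17.1,0],[-4.4,-9.8,6.5,21.2,-17.1,0],[-4.4,-9.8,5,21.2,-17.1,0],[-4.4,-9.8,3,21.2,-17.1,0],[-4.4,-9.8,1.5,21.2,-17.1,0],[-4.4,-9.8,0.7,21.2,-17.1,0],[-4.4,-9.8,0.3,21.2,-17.1,0],[-4.4,-9.8,0.1,21.2,-17.1,0],[-4.4,-9.8,0.1,21.2,-17.1,0],[-4.4,-9.8,0.1,21.2,-17.1,0]]]'

```text
clock: 28.0
position: [0.3869, -0.3387, -0.0198]
ee_rot: [-0.145, 0.692, -0.549, 0.445]
ft_force: [-0.5, 0.4, -0.6]
grip_width: 0.704
```

```bash
python3 -c "
from h import *
st()
"
```

```text
t 28.0 p [ 386.93 -338.68  -19.8 ] jaw -39.12 tilt [ 0.288   0.3556 -0.8891] F [-0.55  0.37 -0.6 ] T [-0.407  0.373 -0.006] g 60.1 j7 0.86
```

Emit:
arm_command --commands '[[[0,0,-0.1,0,0,0],[0,0,-0.2,0,0,0],[0,0,-0.27,0,0,0],[0,0,-0.27,0,0,0]]]'

```text
clock: 28.4
position: [0.3863, -0.3387, -0.023]
ee_rot: [-0.145, 0.693, -0.549, 0.445]
ft_force: [-3.8, -0.6, 3.0]
grip_width: 0.702
```

```bash
python3 -c "
from h import *
st()
"
```

```text
t 28.4 p [ 386.29 -338.68  -23.04] jaw -39.14 tilt [ 0.2873  0.3559 -0.8892] F [-3.8  -0.6   2.99] T [-0.16   0.807  0.305] g 59.9 j7 0.86
```

Emit:
arm_command --commands '[[[0,0,-0.05,0,0,0],[0,0,-0.05,0,0,0]]]'

```text
clock: 28.6
position: [0.3863, -0.3387, -0.0234]
ee_rot: [-0.145, 0.693, -0.549, 0.445]
ft_force: [-5.7, -0.8, 6.3]
grip_width: 0.706
```

```bash
python3 -c "
from h import *
st()
"
```

```text
t 28.6 p [ 386.34 -338.73  -23.37] jaw -39.14 tilt [ 0.2875  0.356  -0.8892] F [-5.74 -0.77  6.28] T [0.076 0.89  0.456] g 60.3 j7 0.86
```

These are the same contact forces as when it was picked up there. I'll open and check that it stays.

Emit:
arm_command --commands '[[[0,0,0.02,0,0,0],[0,0,0.02,0,0,0],[0,0,0.02,0,0,0],[0,0,0.02,0,0,0],[0,0,0.02,0,0,0]]]' --claw 7.5 --newtons 20

```text
clock: 29.1
position: [0.3868, -0.3383, -0.0234]
ee_rot: [-0.145, 0.693, -0.548, 0.445]
ft_force: [0.6, 0.7, 0.8]
grip_width: 0.877
```

```bash
python3 -c "
from h import *
st()
fit(.365,-.357,save='pics/s22.png')
fit(.365,-.357)
"
```

```text
t 29.1 p [ 386.77 -338.33  -23.39] jaw -39.11 tilt [ 0.2874  0.3563 -0.8891] F [0.64 0.7  0.79] T [-0.336  0.291  0.027] g 74.9 j7 0.86
217 126 n [-0.286 -0.355  0.89 ] tilt 27.1 az -129.0 ext [0.051  0.0512] topctr [ 0.3696 -0.3615  0.0321]
226 129 n [-0.283 -0.374  0.883] tilt 28.0 az -127.0 ext [0.0518 0.0546] topctr [ 0.3693 -0.362   0.0318]
```

View pics/s22.png

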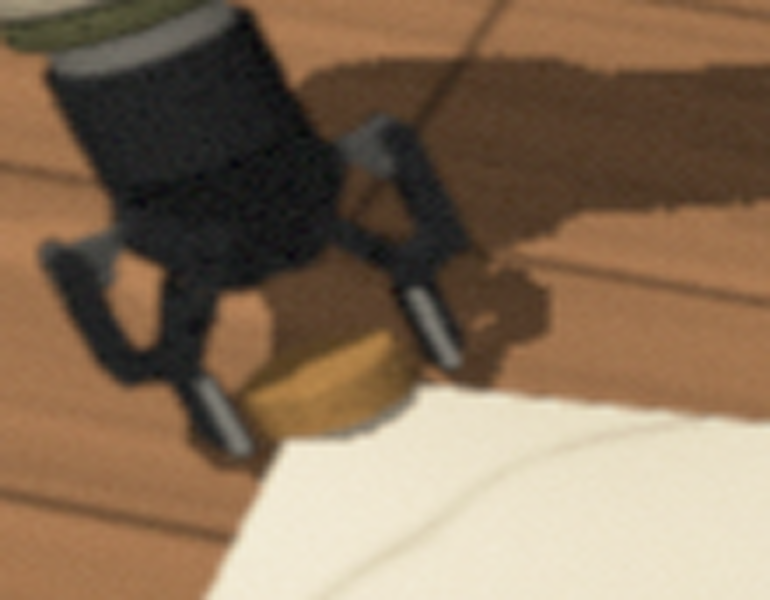

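The cap is still in the same rest (27°). I'll back off 7 mm along its axis and grasp again.

Emit:
arm_command --commands '[[[-0.1,-0.13,0.31,0,0,0],[-0.2,-0.25,0.62,0,0,0],[-0.2,-0.25,0.62,0,0,0]]]'

```text
clock: 29.5
position: [0.3846, -0.3415, -0.0166]
ee_rot: [-0.145, 0.692, -0.549, 0.445]
ft_force: [0.2, -0.1, -0.1]
grip_width: 0.876
```

Emit:
arm_command --commands '[[[0,0,0,0,0,0],[0,0,0,0,0,0],[0,0,0,0,0,0],[0,0,0,0,0,0],[0,0,0,0,0,0]]]' --claw 5.0 --newtons 25

```text
clock: 30.0
position: [0.3848, -0.3411, -0.017]
ee_rot: [-0.145, 0.693, -0.549, 0.445]
ft_force: [-0.5, -1.1, 4.2]
grip_width: 0.703
```

```bash
python3 -c "
from h import *
st()
"
```

```text
t 30.0 p [ 384.78 -341.1   -17.02] jaw -39.13 tilt [ 0.2877  0.356  -0.8891] F [-0.48 -1.07  4.18] T [-0.378  0.135 -0.088] g 60.0 j7 0.86
```

Emit:
arm_command --commands '[[[0,0,0.5,0,0,0],[0,0,1.5,0,0,0],[0,0,3,0,0,0],[0,0,5,0,0,0],[0,0,7,0,0,0],[1,2,7,-5.3,4.3,0],[2,4,7,-10.6,8.5,0],[3,6,7,-15.9,12.8,0],[4,8,6.5,-21.2,17.1,0],[4.5,10,5,-21.2,17.1,0],[4.5,10,3.5,-21.2,17.1,0],[4.5,10,3,-21.2,17.1,0],[4.5,10,3,-21.2,17.1,0],[4.5,10,3,-21.2,17.1,0]]]'

```text
clock: 31.4
position: [0.4296, -0.2421, 0.0137]
ee_rot: [0.303, -0.639, 0.639, -0.303]
ft_force: [0.3, 0.4, -0.7]
grip_width: 0.706
```

```bash
python3 -c "
from h import *
st()
fit(.43,-.24,.03,.12)
c=shot('scene');P=cloud(c);cv2.imwrite('pics/s23.png',cv2.resize(c['pixels'][100:200,150:260],None,fx=7,fy=6,interpolation=cv2.INTER_CUBIC))
fit(.43,-.24,.03,.12);st()
"
```

```text
t 31.4 p [ 429.56 -242.06   13.7 ] jaw -39.27 tilt [ 9.e-04 -4.e-04 -1.e+00] F [ 0.25  0.41 -0.74] T [-0.042  0.021  0.03 ] g 60.3 j7 -0.05
308 225 n [-0.021 -0.024  0.999] tilt 1.8 az -131.0 ext [0.0474 0.054 ] topctr [ 0.428  -0.2425  0.0698]
334 234 n [-0.017  0.006  1.   ] tilt 1.0 az 161.0 ext [0.0517 0.0526] topctr [ 0.4295 -0.2418  0.0697]
t 31.55 p [ 429.79 -241.73   13.53] jaw -39.23 tilt [ 1.1e-03 -2.0e-04 -1.0e+00] F [ 0.02 -0.05 -0.81] T [ 0.034  0.001 -0.041] g 60.0 j7 -0.05
```

View pics/s23.png

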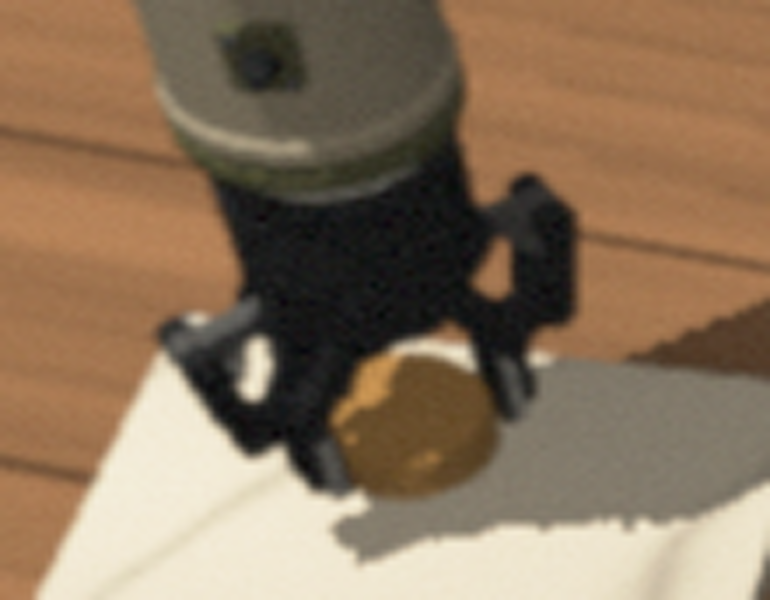

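The cap is level, and its rim is now about 3.5 mm below the tips. I'll lower it gently, feeling for contact at tcp z of about −17.

Emit:
arm_command --commands '[[[0,0,-1,0,0,0],[0,0,-1.8,0,0,0],[0,0,-2.4,0,0,0],[0,0,-2.7,0,0,0],[0,0,-2.7,0,0,0],[0,0,-2.7,0,0,0]]]'

```text
clock: 32.15
position: [0.4297, -0.2411, -0.0141]
ee_rot: [0.304, -0.639, 0.639, -0.304]
ft_force: [-0.2, -0.7, -0.6]
grip_width: 0.7
```

Emit:
arm_command --commands '[[[0,0,-0.03,0,0,0],[0,0,-0.06,0,0,0],[0,0,-0.1,0,0,0],[0,0,-0.1,0,0,0]]]'

```text
clock: 32.55
position: [0.4297, -0.2409, -0.0151]
ee_rot: [0.304, -0.639, 0.639, -0.304]
ft_force: [-0.2, 0.6, -0.6]
grip_width: 0.698
```

Emit:
arm_command --commands '[[[0,0,-0.03,0,0,0],[0,0,-0.05,0,0,0],[0,0,-0.05,0,0,0]]]'

```text
clock: 32.85
position: [0.4296, -0.2409, -0.0157]
ee_rot: [0.304, -0.639, 0.639, -0.304]
ft_force: [-0.2, 0.5, -0.5]
grip_width: 0.701
```

Emit:
arm_command --commands '[[[0,0,-0.03,0,0,0],[0,0,-0.05,0,0,0],[0,0,-0.05,0,0,0]]]'

```text
clock: 33.15
position: [0.4296, -0.2409, -0.0162]
ee_rot: [0.304, -0.639, 0.639, -0.304]
ft_force: [-0.4, -0.7, -0.1]
grip_width: 0.701
```

Emit:
arm_command --commands '[[[0,0,-0.02,0,0,0],[0,0,-0.04,0,0,0],[0,0,-0.04,0,0,0]]]'

```text
clock: 33.45
position: [0.4296, -0.2409, -0.0166]
ee_rot: [0.304, -0.639, 0.639, -0.304]
ft_force: [-0.2, -0.7, -0.4]
grip_width: 0.705
```

Emit:
arm_command --commands '[[[0,0,-0.02,0,0,0],[0,0,-0.04,0,0,0],[0,0,-0.04,0,0,0]]]'

```text
clock: 33.75
position: [0.4297, -0.2409, -0.017]
ee_rot: [0.304, -0.639, 0.639, -0.304]
ft_force: [-0.4, -0.5, -0.2]
grip_width: 0.698
```

Emit:
arm_command --commands '[[[0,0,-0.02,0,0,0],[0,0,-0.04,0,0,0],[0,0,-0.04,0,0,0]]]'

```text
clock: 34.05
position: [0.4296, -0.2409, -0.0174]
ee_rot: [0.304, -0.639, 0.639, -0.304]
ft_force: [0.3, -0.8, -0.6]
grip_width: 0.703
```

```bash
python3 -c "
from h import *
st()
"
```

```text
t 34.05 p [ 429.62 -240.95  -17.38] jaw -39.15 tilt [ 0.e+00 -1.e-04 -1.e+00] F [ 0.29 -0.77 -0.58] T [-0.018  0.012 -0.025] g 60.0 j7 -0.0
```

Emit:
arm_command --commands '[[[0,0,-0.02,0,0,0],[0,0,-0.04,0,0,0],[0,0,-0.04,0,0,0]]]'

```text
clock: 34.35
position: [0.4297, -0.2409, -0.0178]
ee_rot: [0.304, -0.639, 0.639, -0.304]
ft_force: [0.3, 0.3, -0.9]
grip_width: 0.698
```

```bash
python3 -c "
from h import *
st()
fit(.43,-.24,.03,.06)
"
```

```text
t 34.35 p [ 429.67 -240.92  -17.78] jaw -39.15 tilt [ 1.e-04 -0.e+00 -1.e+00] F [ 0.35  0.27 -0.89] T [-0.007  0.024  0.014] g 59.6 j7 -0.0
267 219 n [-0.032 -0.032  0.999] tilt 2.6 az -135.0 ext [0.0479 0.0526] topctr [ 0.4267 -0.242   0.0382]
```

Emit:
arm_command --commands '[[[0,0,-0.02,0,0,0],[0,0,-0.04,0,0,0],[0,0,-0.04,0,0,0]]]'

```text
clock: 34.7
position: [0.4297, -0.2409, -0.0181]
ee_rot: [-0.304, 0.639, -0.639, 0.304]
ft_force: [-0.0, 2.1, 3.6]
grip_width: 0.702
```

```bash
python3 -c "
from h import *
st()
"
```

```text
t 34.7 p [ 429.71 -240.88  -18.06] jaw -39.14 tilt [ 1.e-04  1.e-04 -1.e+00] F [-0.02  2.13  3.57] T [0.149 0.125 0.011] g 60.0 j7 -0.0
```

That is contact at −18.0, with the tips about 3 mm above the slab. I'll seat it slightly and release.

Emit:
arm_command --commands '[[[0,0,-0.02,0,0,0],[0,0,-0.02,0,0,0]]]'

```text
clock: 34.9
position: [0.4298, -0.2409, -0.0181]
ee_rot: [-0.303, 0.639, -0.639, 0.304]
ft_force: [-1.7, 2.1, 5.2]
grip_width: 0.7
```

Emit:
arm_command --commands '[[[0,0,0,0,0,0],[0,0,0,0,0,0],[0,0,0,0,0,0],[0,0,0,0,0,0],[0,0,0,0,0,0]]]' --claw 8.0 --newtons 20

```text
clock: 35.4
position: [0.4296, -0.2409, -0.0184]
ee_rot: [0.304, -0.639, 0.639, -0.304]
ft_force: [0.0, -0.4, -0.3]
grip_width: 0.936
```

```bash
python3 -c "
from h import *
st()
fit(.43,-.24,.03,.06)
"
```

```text
t 35.4 p [ 429.6  -240.92  -18.42] jaw -39.15 tilt [ 0.e+00 -1.e-04 -1.e+00] F [ 0.03 -0.38 -0.29] T [-0.002  0.008 -0.037] g 80.0 j7 -0.0
301 246 n [-0.019 -0.004  1.   ] tilt 1.1 az -169.0 ext [0.0536 0.0528] topctr [ 0.4299 -0.2419  0.0381]
```

Emit:
arm_command --commands '[[[0,0,0.5,0,0,0],[0,0,1.5,0,0,0],[0,0,3,0,0,0],[0,0,5,0,0,0],[0,0,8,0,0,0],[0,0,12,0,0,0],[0,3,16,0,0,0],[0,7,18,0,0,0],[0,11,18,0,0,0],[0,15,18,0,0,0],[0,19,18,0,0,0],[0,22,18,0,0,0],[0,22,18,0,0,0],[0,22,18,0,0,0]]]'

```text
clock: 36.85
position: [0.4297, -0.0211, 0.1622]
ee_rot: [0.304, -0.638, 0.639, -0.304]
ft_force: [-0.3, -0.8, 0.6]
grip_width: 0.937
```

```bash
python3 -c "
from h import *
st()
for n in('scene','top'):
  try: fit(.43,-.24,.03,.06,n=n)
  except Exception as e: print(n,e)
  c=shot(n);P=cloud(c);cv2.imwrite(f'pics/{n}_end.png',c['pixels'])
  for t in ('jar','spatula','open_jar','beaker','crate'):
    for m in manip.masks_of(n,t)[:3]:
      Q=P[m['mask']&(c['depth']>0)];print(n,t,round(m['p'],2),np.median(Q,0).round(3),Q.max(0).round(3))
"
```

```text
t 36.85 p [429.71 -21.09 162.22] jaw -39.1 tilt [ 8.e-04 -2.e-04 -1.e+00] F [-0.29 -0.84  0.59] T [-0.045 -0.1   -0.043] g 80.0 j7 -0.8
298 226 n [-0.002 -0.016  1.   ] tilt 0.9 az -95.0 ext [0.0532 0.0542] topctr [ 0.4288 -0.2418  0.038 ]
scene jar 0.88 [0.687 0.2   0.097] [0.72  0.257 0.144]
scene jar 0.86 [0.539 0.199 0.11 ] [0.561 0.245 0.154]
scene open_jar 0.92 [0.542 0.112 0.11 ] [0.564 0.15  0.151]
scene beaker 0.59 [0.502 0.292 0.081] [0.553 0.331 0.111]
scene crate 0.69 [0.566 0.219 0.056] [0.576 0.357 0.109]
417 290 n [ 0.02  -0.006  1.   ] tilt 1.2 az -16.0 ext [0.0509 0.0517] topctr [ 0.4269 -0.2433  0.0405]
top jar 0.91 [0.517 0.191 0.11 ] [0.559 0.239 0.157]
top jar 0.62 [0.661 0.193 0.101] [0.717 0.27  0.146]
top spatula 0.55 [ 0.629 -0.18   0.028] [ 0.668 -0.115  0.035]
top spatula 0.44 [ 0.508 -0.238  0.021] [ 0.698 -0.066  0.568]
top open_jar 0.81 [0.52  0.105 0.109] [0.566 0.154 0.155]
top beaker 0.61 [0.522 0.303 0.061] [0.557 0.324 0.113]
top crate 0.93 [0.501 0.225 0.074] [0.579 0.34  0.554]
```

View pics/scene_end.png

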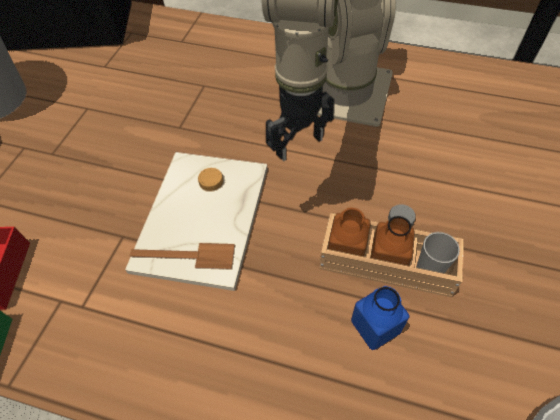

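View pics/top_end.png

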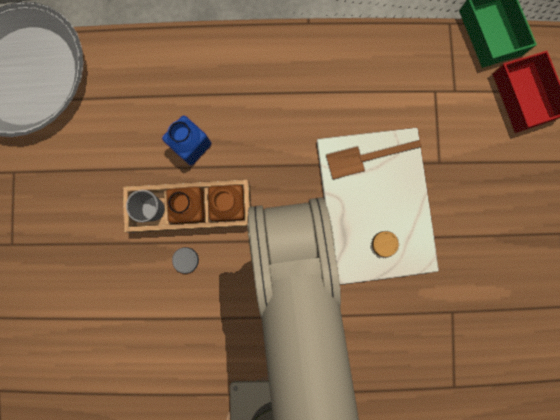

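The gold cap lies flat on the bare part of the slab (scene (210,179), top (385,244)). The jar stands in its pocket at (395,240), and the spatula, beaker, open jar and look-alikes haven't moved. The arm is clear of everything, so I'm handing in.

```bash
python3 -c "
from workcell import manip
print(manip.hand_in())"
```

```text
the job is handed in; nothing more can be done
None
```

The cap is off the square jar and lies right way up and flat on the bare half of the slab. I handed the job in at about 37 s of the 64 s. One step went wrong: the cap was not laid down cleanly the first time.

**Opening:** An 80 N grip and a 16° twist broke the sugar loose. After a second grasp at 30 N, I turned it on while holding about 4–5 N of upward pull at most, less than the jar's weight. The pull fell away at about 67°, so the lugs were clear and the cap lifted off freely. I did not feel the stop.

**What went wrong:**
- **Height:** The real fingertips were about 41 mm or more above the reported TCP. My first close passed over the cap without touching it, and I corrected the height from the depth picture.
- **The cap tipped once:** The fingers reached below the cap's rim, so I first rested the cap on the slab's corner to regrasp it. That was a misjudgement: when I let go, the cap tipped about 27° until its back rim rested on the bench.
- **Fingertips on the slab:** The next try at laying it down pressed the slab with about 21 N. It seemed to be the fingertips touching first, so I backed off. I regrasped the cap higher and laid it down with 4–5 N.

**Last checks:**
- **Cap:** It is at about (0.429, -0.242), with a tilt of about 1°, which is within the measuring noise. Its top is at 0.038 m by one camera and 0.0405 m by the other, against 0.040 m expected.
- **Everything else:** The jar stands in its pocket. The open jar, beaker and blue jar were re-detected where they were; the spatula only by the top camera, also unmoved. The grey disc, judged by eye, had not moved either. The gripper touches nothing.

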